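Set the glass cell in the light path of a gem immersion viewer

ROBOT

A 6-joint arm with a two-finger parallel gripper is mounted at the origin on a cart in front of the work surface, level with it; the furniture and walls round the work are solid. World frame = base frame: x ahead of the robot, y to its left, z up, the work surface at z = 0. Lengths are in m, angles in rad, forces in N, time in s.
With the tool pointing down it reaches from about 0.35 to 0.85 m from the base axis. Payload 8.1 kg.
Tool frame: the origin (TCP) lies midway between the tips of the shut fingers; the grasp point (between the pads) lies 19 mm behind it; z points along the fingers, y is the direction in which the jaws open and shut (so a half turn about z gives the same grasp; the last joint's range is limited). The gripper opens to 93 mm and grips with 3 to 60 N. Pads are 15 mm wide; open, the fingers measure 128 mm over their backs; the gripper's body (75 mm by 188 mm) begins 65 mm behind the grasp point.
Start: joints at [1.129, 0.13, 1.488, -0, 1.523, -0.085], TCP at [0.21, 0.562, 0.219] pointing down, gripper open.
Joint ranges: [-2.96, 2.96], [-0.89, 2.26], [0.02, 2.5], [-1.34, 4.48], [0, 2.73], [-2.66, 2.66]. Speed limits (rad/s): [2.39, 2.39, 2.79, 3.14, 3.14, 3.14].

INTERFACE

Orientations are given as a 3x3 rotation matrix whose columns are the frame's x, y, z axes.
In Python, from cell import arm gives the robot as it stands. The module is installed in compiled form; this text tells all that it offers.
- The arm moves only by the tool step_arm, never from a script. Its argument "commands" is a list of rows, each an object of numbers: "x", "y", "z": the shift along the tool's x, y, z normalised to -1 to 1, where 1 is 0.2 m; "rx", "ry", "rz": the turn, a rotation vector about the tool's x, y, z normalised to -1 to 1, where 1 is 0.5 rad; "fingers": the opening, from -1 (shut) to 1 (fully open). A call has 1 to 8 rows; each row is the pose to reach, as a shift and turn from the pose measured when the call began, along the tool's axes at that moment; what a row does not reach only later rows make up. A row lasts 1/12 s, in which the tool goes at most 41.7 mm and 7.16 degrees, less where a joint would pass 70% of its speed; a pose out of reach is approached as far as the arm can. A call with a number of a shift or a turn outside -1 to 1 is refused whole. A call with a gripper value outside its range is refused whole. The fingers move at their own pace and stop on an object; "squeeze" is the grip in N (left out, the last holds). Time passes only in rows, so rows that repeat a pose let the fingers close. It gives the time, the measured TCP pose, the force and the opening at its end, in the units of the state.
- arm.get_state(): the state, without advancing time (a new reading comes with each control period).
- arm.camera(name): name is "scene" or "top"; returns the picture (480x640x3 uint8, red, green, blue); there is no depth.
- arm.camera_info(name): a dict with "fx", "fy", "cx", "cy" (pixels), "rvec" (rotation vector, rad) and "tvec" (3), from world to camera coordinates, as OpenCV has them. Camera axes: x right, y down, z forward; pixel columns grow to the right and rows downward; lengths in m; the calibration is good to about 2 mm. A picture is of the moment at which its call begins. camera_info takes no time and is no camera call.
- arm.sign_off(): hands the job in, once; it reports no verdict.
The state is a dict: "clock": time; "qpos": joint angles; "joint_velocities": joint speeds; "effort": joint torques, N m; "position": TCP position; "eef_rot": TCP orientation; "contact_force": force on the tool from outside, world axes, zero at the start; "wrist_torque": the same for the moment, N m; "opening": opening from 0.0 (shut) to 1.0 (fully open).
Only numpy, scipy, OpenCV 4.12 (cv2) and the standard library are available. Lean on these libraries where they do the work, as an engineer would, in place of code of your own. Each camera call takes 0.05 s, during which the arm holds its last target. There are 200 camera calls.

TASK

Get the gem immersion viewer ready for a stone: swing its light hood back past its balance point so that it stays open by itself, then set the empty glass cell in the cell carriage with its clear windows facing the lamp and the eyepiece, and with the carriage run fully home against its stop on the lamp side. The cell's foot must end flat on the carriage floor, its front edge tucked under the front ledge and its rear edge down behind the rear lip and sprung back against it. Handle the cell gently and only by its two solid dark sides, never touching the clear windows, and leave the tweezers, the ring clamp and the flat emery stick where they lie.

Things in the scene. Friction and masses are not known exactly. Their poses are not given: they have to be found in the camera images.
- viewer: Gem immersion viewer, fixed (mm). Origin: underside, mid-bay; +x to its rear, +y from lamp to eyepiece. Grey base x -88..80, |y| < 112, 16 high; two towers x -40..72, |y| 70..106, 108 high, open bay between them; low screen behind the bay at x 72, 55 high. Lamp in the -y tower, eyepiece in the +y one. In the bay an aluminium cell carriage slides along y.
- home_seat (a point): Where the middle of the cell foot's underside must end: middle of the carriage floor with the carriage run home (-y) against its stop; viewer axes. Carriage's own place is NOT reported: it starts 5 to 30 mm off its stop towards +y, slides at about 2 N and stays where left. Two cheeks with flared tops, 18 mm high, leave 71.4 mm in y for the foot.
- home_pin (a point): Where the top of the carriage's brass pushing pin is when the carriage is home; at first the pin is 5 to 30 mm further to +y. Upright pin at the front of the carriage, 9 mm thick, its top (13 mm thick knob, 8 mm high) 62 mm above the bench. Push it along -y until it meets the stop. This point does not move with the carriage.
- home_ledge (a point): Middle of the lower edge of the front ledge, carriage home: x -30 mm in the viewer, underside 10 and top 14 mm above the carriage floor. Below it a flat brass spring plunger, 26 mm wide, face at x -28 when free, pushed forward by 3.5 N plus 0.35 N per mm, and a solid wall at x -40. Ledge to rear lip is only 64 mm, so the 68 mm foot cannot go straight down.
- home_lip (a point): Middle of the top edge of the rear lip, carriage home: face at x +34 mm in the viewer, 6 mm above the floor. To seat the cell: lean its top 10 to 15 degrees to the front, rest the foot's front edge on the floor behind the plunger, push it forward against the spring 2 to 6 mm past its final place, stand the cell up so that the rear edge drops behind the lip, and let the spring push it back.
- lamp_condenser (a point): Front of the lamp's condenser lens, 40 mm across, on the light path (along viewer y, 64 mm above the bench), at y -59 mm. The objective opposite reaches y +64 mm.
- hood_hinge (a point): Middle of the hood's hinge pin, along viewer y, at x 65, z 112.5 mm of the viewer.
- hood (a joint): Light hood's hinge, rad: 0 closed (lying on the towers), 1.57 upright, 2.85 lying back on its stop. Dark steel plate 112 x 186 x 3 mm with an 18 mm apron down at its front edge, 160 g. Opens up and to the rear; falls shut if left below about 1.5, falls slowly back open if left beyond about 1.7.
- bail (a point): Middle of the bar (round, 8 mm thick, 72 mm long, along viewer y) of the wire bail on the hood's front edge; moves with the hood, 144 mm from the hinge, 30 mm clear in front of the apron, so fingers pointing down can pinch it across and let it turn between them. Hood closed: viewer x -79, z 117.5 mm.
- cell: Empty immersion cell, 76 mm high, about 240 g: square aluminium foot 68 x 68 x 5 mm, on its middle an open-topped box 36 mm (x) by 48 mm (y). Origin: middle of the foot's underside, z up. Dark solid sides at x +18 and -18 mm, 48 mm wide: grip across these near the top. Clear windows face +y and -y; either may face the lamp. Stands upright on the bench, to the left.
- window_a: Clear glass window of the cell on its -y side (28 x 68 mm, set 3 mm in from the edges of the solid sides). The reported point is the cell's origin. Not to be touched by the fingers.
- window_b: Clear glass window of the cell on its +y side, same size; the reported point is the cell's origin. Not to be touched by the fingers.
- lamp_head (a point): Middle of the lower front edge of the bench lamp's fixed head, a grey box 412 mm long (y), 94 mm deep (x), from 237 to 294 mm above the bench, its arm above it: pass in front of it when carrying the cell across.
- tweezers: Steel soldering tweezers lying on the bench, 142 mm long; bystander. Origin underside centre, length along its y.
- ring_clamp: Wooden ring clamp lying on the bench, 118 mm long, 26 thick; bystander. Origin underside centre, length along its y.
- emery_stick_flat: Flat emery stick lying on the bench, 21 x 210 x 6 mm; bystander. Origin underside centre, length along its y.

How it is judged:
On the way:
1. the light hood lies back past its balance point and stays open, untouched (value of joint hood above 2.3 rad and contact force between the fingers and hood below 0.1 N), for 0.3 s.
At the end, for the whole second after the job is handed in: Hood open beyond 2.3 rad. Cell at rest on the home seat: height within 2 mm, upright within 0.04 rad, within 3 mm of the seat front to back (against the rear lip, under the ledge) and 4 mm along the light path (carriage home), windows square to the light path within 0.06 rad (value of joint hood above 2.3 rad and x of cell in the frame of viewer between -0.003 and 0.003 m and y of cell in the frame of viewer between -0.016 and -0.008 m and z of cell in the frame of viewer between 0.022 and 0.0262 m and angle between the y axis of cell and the y axis of viewer, either way round below 0.06 rad and angle between cell's own z axis and vertical below 0.04 rad and linear speed of cell below 0.01 m/s); the robot touches nothing.
It fails at once if a finger touches a clear window of the cell (contact force between the fingers and window_a above 0.3 N or contact force between the fingers and window_b above 0.3 N).
It fails at once if the cell is forced or knocked against the viewer with more than 60 N (contact force between cell and viewer above 60 N).
It fails at once if the tweezers is moved by more than 2 cm (distance of tweezers from where it was at the start of the episode above 0.02 m).
It fails at once if the ring clamp is moved by more than 2 cm (distance of ring_clamp from where it was at the start of the episode above 0.02 m).
It fails at once if the emery stick flat is moved by more than 2 cm (distance of emery_stick_flat from where it was at the start of the episode above 0.02 m).
It also fails if it takes over 72 s, if anything falls off the work surface, if the arm or the gripper's body presses on something with over 40 N, if the wrist force passes 120 N, or if a joint passes its speed limit or range.

## Working session

There is one attempt and no reset: what is moved stays moved. The work goes in short steps, Python scripts to look and compute and a tool call to move; the robot and the scene stay as the last step left them, time stands still between calls to the robot, and variables do not carry over. Pictures are saved under pics/ and viewed, about 8 in all and at most 12, crops included, and the job is handed in when it is done.

Besides the shell and the picture viewer there is one more tool, called in YAML: its name, and indented under it one key for each argument. step_arm: Moves the arm, as the interface text tells. Scaled input: -1 to 1 covers 0.2 m each way for a shift and 0.5 rad each way for a turn. Its arguments: {"type":"object","properties":{"commands":{"type":"array","items":{"type":"object","properties":{"x":{"type":"number"},"y":{"type":"number"},"z":{"type":"number"},"rx":{"type":"number"},"ry":{"type":"number"},"rz":{"type":"number"},"fingers":{"type":"number"}}}},"squeeze":{"type":"number"}},"required":["commands"]}

```bash
mkdir -p pics; cat > h.py <<'E'
import numpy as np, cv2
from cell import arm
def snap(n,f,crop=None,k=1):
    im=arm.camera(n)[:,:,::-1]
    cv2.imwrite('pics/full_'+f,im)
    if crop: x0,y0,x1,y1=crop; im=im[y0:y1,x0:x1]
    if k!=1: im=cv2.resize(im,None,fx=k,fy=k,interpolation=cv2.INTER_CUBIC)
    cv2.imwrite('pics/'+f,im)
def PM(n):
    c=arm.camera_info(n);R=cv2.Rodrigues(np.array(c['rvec'],float))[0];t=np.array(c['tvec'],float).ravel()
    K=np.array([[c['fx'],0,c['cx']],[0,c['fy'],c['cy']],[0,0,1]]);return K,R,t
def ray(n,u,v):
    K,R,t=PM(n);d=R.T@np.linalg.inv(K)@[u,v,1];return -R.T@t,d/np.linalg.norm(d)
def atz(n,u,v,z):
    o,d=ray(n,u,v);return o+d*(z-o[2])/d[2]
def proj(n,p):
    K,R,t=PM(n);q=K@(R@np.asarray(p,float)+t);return q[:2]/q[2]
def tri(a,b):
    (o1,d1),(o2,d2)=ray(*a),ray(*b)
    A=np.stack([d1,-d2],1);s=np.linalg.lstsq(A,o2-o1,rcond=None)[0]
    p,q=o1+s[0]*d1,o2+s[1]*d2;return (p+q)/2,np.linalg.norm(p-q)
E
python3 - <<'E'
from h import *
snap('scene','s1.png');snap('top','t1.png')
for n in('scene','top'):
    K,R,t=PM(n);print(n,K[0,0],-R.T@t,R[2])
s=arm.get_state();print(s)
E
```

```text
scene 535.1078089044328 [ 0.0850137  -0.72738332  1.05622304] [ 0.33602001  0.64906485 -0.68249936]
top 559.7747701574597 [0.43273116 0.10644491 1.5648566 ] [ 0.06839722  0.02407902 -0.99736755]
{'clock': 0.1, 'qpos': array([ 1.12860214e+00,  1.31100603e-01,  1.48914401e+00, -7.86614615e-07,
        1.52294815e+00, -8.53833086e-02]), 'joint_velocities': array([ 1.70204994e-03, -2.07372699e-03, -2.05788056e-03,  2.16452435e-05,
        1.86037922e-03, -6.77438371e-04]), 'effort': array([ 1.23859831e-03, -5.61331594e+01, -4.93104315e+01,  7.70104746e-02,
        2.90012575e-02, -5.00295869e-06]), 'position': array([0.20933467, 0.5617813 , 0.21769786]), 'eef_rot': array([[-9.37015475e-01,  3.49287175e-01, -6.84017656e-04],
       [ 3.49287819e-01,  9.37014369e-01, -1.44654564e-03],
       [ 1.35674533e-04, -1.59435468e-03, -9.99998720e-01]]), 'contact_force': array([0.62973377, 1.00225125, 0.38777756]), 'wrist_torque': array([0.025506  , 0.05181776, 0.02159328]), 'opening': 1.0025209672641935}
```

View pics/s1.png

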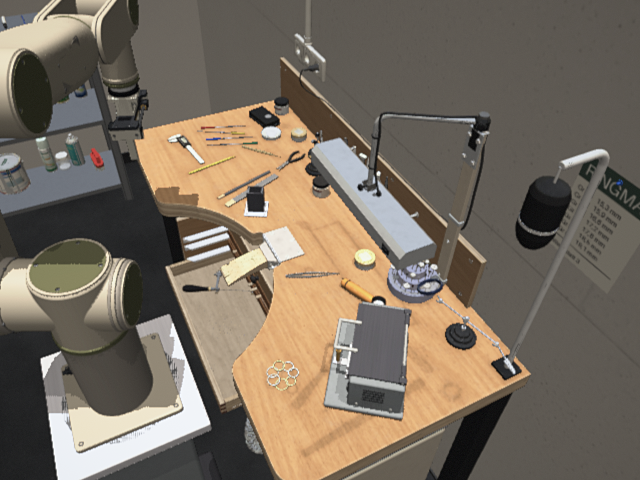

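View pics/t1.png

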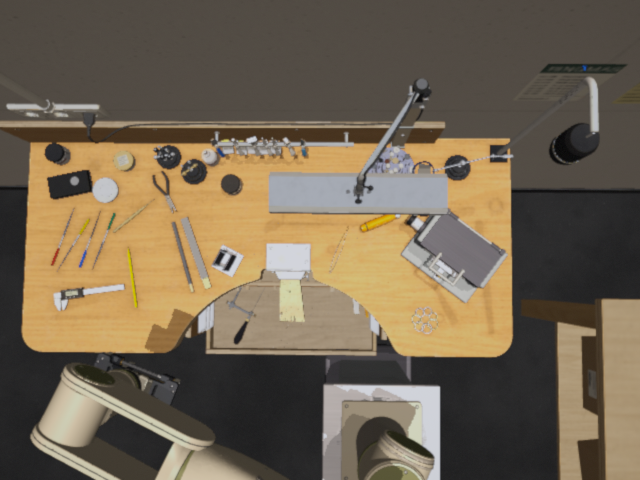

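The top view shows the viewer at about (455,255), turned, and the cell at (227,261). In the scene view they are at (370,360) and (256,200). I'll enlarge these.

```bash
python3 - <<'E'
import cv2,numpy as np
s=cv2.imread('pics/full_s1.png');t=cv2.imread('pics/full_t1.png')
def c(im,x0,y0,w,h,k): return cv2.resize(im[y0:y0+h,x0:x0+w],None,fx=k,fy=k,interpolation=cv2.INTER_CUBIC)
a=np.hstack([c(s,320,295,100,125,4),c(t,400,200,100,125,4)]) 
cv2.imwrite('pics/c1.png',a)
b=np.hstack([c(s,236,176,40,50,10),c(t,207,240,40,50,10)]);cv2.imwrite('pics/c2.png',b)
E
```

```text
(no output)
```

View pics/c1.png

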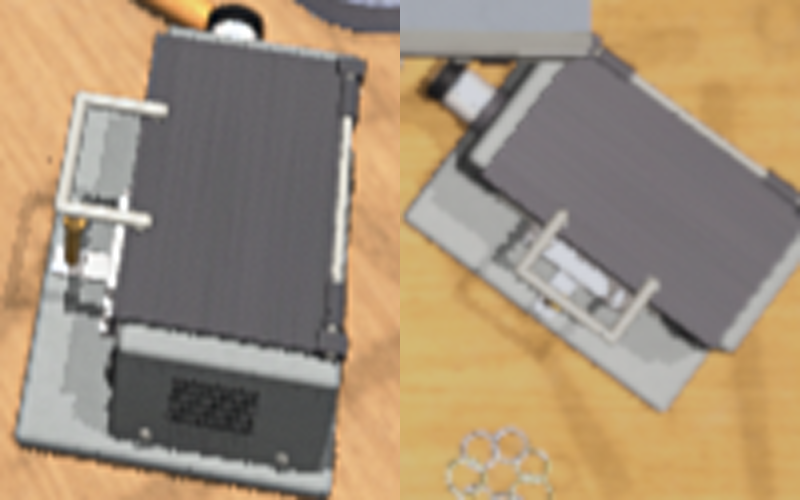

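View pics/c2.png

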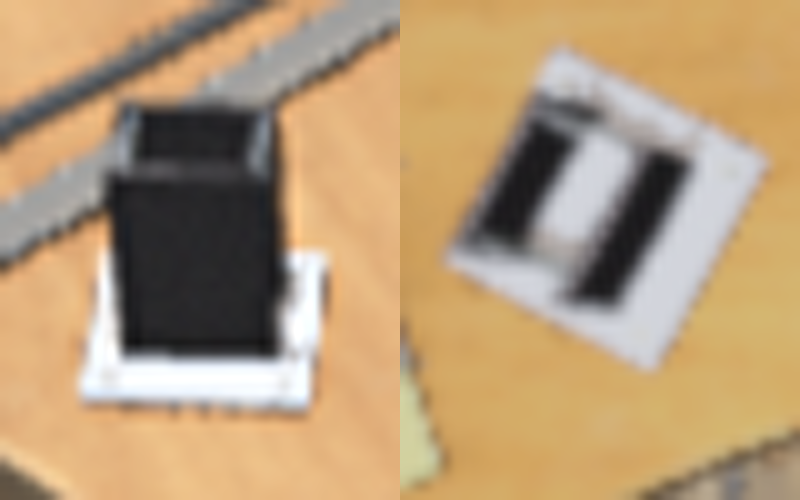

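```bash
cat > fit.py <<'E'
from h import *
from scipy.optimize import least_squares
def fit(obs,x0):
    def P(p,q): c,s=np.cos(p[3]),np.sin(p[3]);return p[:3]+[c*q[0]-s*q[1],s*q[0]+c*q[1],q[2]]
    f=lambda p:np.concatenate([proj(n,P(p,np.array(q)/1e3))-uv for n,uv,q in obs])
    r=least_squares(f,x0,loss='soft_l1',x_scale=[.1,.1,.1,1]);print(r.x.round(4));print(r.fun.reshape(-1,2).round(1).tolist());return r.x
S=lambda u,v,q,x0,y0,k:('scene',np.array([(u+.5)/k-.5+x0,(v+.5)/k-.5+y0]),q)
T=lambda u,v,q,x0,y0,k:('top',np.array([(u-400+.5)/k-.5+x0,(v+.5)/k-.5+y0]),q)
sv=lambda u,v,*q:S(u,v,q,320,295,4); tv=lambda u,v,*q:T(u,v,q,400,200,4)
sc=lambda u,v,*q:S(u,v,q,236,176,10); tc=lambda u,v,*q:T(u,v,q,207,240,10)
if __name__=='__main__':
    fit([tv(405,217,-88,112,16),tv(660,408,-88,-112,16),tv(521,268,-79,36,117.5),tv(613,336,-79,-36,117.5),
     sv(18,437,-88,-112,16),sv(80,97,-79,36,117.5),sv(66,210,-79,-36,117.5),sv(330,493,80,-112,0)],[.5,-.2,0,-.6])
    fit([tc(560,45,-34,34,5),tc(768,160,34,34,5),tc(650,370,34,-34,5),tc(443,262,-34,-34,5),
     sc(83,398,34,-34,5),sc(308,406,34,34,5),sc(325,257,-34,34,5),sc(110,178,18,-24,76),sc(283,178,18,24,76),sc(272,105,-18,24,76),sc(125,103,-18,-24,76)],[.4,.45,0,-2])
E
python3 fit.py
```

```text
[ 0.5155 -0.1922  0.0028 -0.6281]
[[-1.5, 0.2], [1.2, 1.0], [-0.5, 0.2], [-0.6, -0.1], [0.2, -0.3], [0.6, 0.1], [-0.4, -0.7], [1.2, 2.7]]
[ 4.896e-01  4.294e-01  1.700e-03 -2.046e+00]
[[-0.3, -0.1], [0.1, -0.3], [0.4, 0.2], [-0.2, -0.3], [-0.1, 0.1], [0.4, -0.1], [0.5, -0.1], [-0.5, 0.0], [-1.1, 0.4], [1.0, -0.0], [-0.7, -0.2]]
```

```bash
cat > plan.py <<'E'
from h import *
from scipy.spatial.transform import Rotation as Ro
V=np.array([.5155,-.1922,0.]);YAW=-.628   # viewer pose
def RV(): return Ro.from_euler('z',YAW).as_matrix()
def vw(x,y,z): return V+RV()@(np.array([x,y,z])/1e3)   # viewer mm -> world
def tool(yaw,lean=0,yw=0):  # tool y axis at yaw, pointing down
    R=np.array([[0,1,0],[1,0,0],[0,0,-1.]]) # y->world x
    return Ro.from_euler('z',yaw).as_matrix()@R
def seq(wps,p=None,R=None):
    s=arm.get_state()
    if p is None:p=np.array(s['position'])
    if R is None:R=np.array(s['eef_rot'])
    for q,Q in wps:
        d=R.T@(np.array(q)-p)/.2; w=Ro.from_matrix(R.T@Q).as_rotvec()/.5
        print('xyz',d.round(4),'r',w.round(3),'rows',int(np.ceil(max(np.linalg.norm(d)*.2/.0417,np.linalg.norm(w)*.5/.125))));p,R=np.array(q),Q
E
python3 - <<'E'
from plan import *
for z in(.237,.294):print('lamp',atz('top',269,213,z),atz('top',447,213,z))
b=vw(-79,0,117.5);print('bail',b,'hinge',vw(65,0,112.5))
s=arm.get_state();p0=np.array(s['position']);y0=1.214
g=b+[0,0,.09]
w=[(p0+(g-p0)*k/4,tool(y0+(YAW-y0)*k/4)) for k in(1,2,3,4)]
seq(w)
E
```

```text
lamp [0.59525703 0.28326939 0.237     ] [ 0.59765533 -0.14074509  0.237     ]
lamp [0.58828039 0.27567897 0.294     ] [ 0.59057574 -0.13013413  0.294     ]
bail [ 0.45157287 -0.14578533  0.1175    ] hinge [ 0.56809827 -0.23038929  0.1125    ]
xyz [-0.5927 -0.723   0.0138] r [-0.003  0.     0.921] rows 5
xyz [-0.8522 -0.3843  0.0127] r [0.    0.    0.921] rows 5
xyz [-0.9342  0.0344  0.0127] r [0.    0.    0.921] rows 5
xyz [-0.8216  0.446   0.0127] r [0.    0.    0.921] rows 5
```

step_arm:
  commands:
    - {"x":-0.593,"y":-0.723,"z":0.014,"rz":0.92}
    - {"x":-0.593,"y":-0.723,"z":0.014,"rz":0.92}
    - {"x":-0.593,"y":-0.723,"z":0.014,"rz":0.92}
    - {"x":-0.593,"y":-0.723,"z":0.014,"rz":0.92}
    - {"x":-0.593,"y":-0.723,"z":0.014,"rz":0.92}
    - {"x":-0.593,"y":-0.723,"z":0.014,"rz":0.92,"fingers":-0.65}

```text
validation failed for argument at $.co...
```

step_arm:
  commands:
    - {"x":-0.852,"y":-0.384,"z":0.013,"rz":0.92}
    - {"x":-0.852,"y":-0.384,"z":0.013,"rz":0.92}
    - {"x":-0.852,"y":-0.384,"z":0.013,"rz":0.92}
    - {"x":-0.852,"y":-0.384,"z":0.013,"rz":0.92}
    - {"x":-0.852,"y":-0.384,"z":0.013,"rz":0.92}
    - {"x":-0.852,"y":-0.384,"z":0.013,"rz":0.92,"fingers":-0.65}

```text
validation failed for argument at $.co...
```

step_arm:
  commands:
    - {"x":-0.934,"y":0.034,"z":0.013,"rz":0.92}
    - {"x":-0.934,"y":0.034,"z":0.013,"rz":0.92}
    - {"x":-0.934,"y":0.034,"z":0.013,"rz":0.92}
    - {"x":-0.934,"y":0.034,"z":0.013,"rz":0.92}
    - {"x":-0.934,"y":0.034,"z":0.013,"rz":0.92}
    - {"x":-0.934,"y":0.034,"z":0.013,"rz":0.92,"fingers":-0.65}

```text
validation failed for argument at $.co...
```

step_arm:
  commands:
    - {"x":-0.822,"y":0.446,"z":0.013,"rz":0.92,"fingers":-0.65}
    - {"x":-0.822,"y":0.446,"z":0.013,"rz":0.92,"fingers":-0.65}
    - {"x":-0.822,"y":0.446,"z":0.013,"rz":0.92,"fingers":-0.65}
    - {"x":-0.822,"y":0.446,"z":0.013,"rz":0.92,"fingers":-0.65}
    - {"x":-0.822,"y":0.446,"z":0.013,"rz":0.92,"fingers":-0.65}
    - {"x":-0.822,"y":0.446,"z":0.013,"rz":0.92,"fingers":-0.65}
    - {"x":-0.822,"y":0.446,"z":0.013,"rz":0.92,"fingers":-0.65}

```text
validation failed for argument at $.co...
```

step_arm:
  commands:
    - {"x":-0.593,"y":-0.723,"z":0.014,"rx":0,"ry":0,"rz":0.92,"fingers":-0.65}
    - {"x":-0.593,"y":-0.723,"z":0.014,"rx":0,"ry":0,"rz":0.92,"fingers":-0.65}
    - {"x":-0.593,"y":-0.723,"z":0.014,"rx":0,"ry":0,"rz":0.92,"fingers":-0.65}
    - {"x":-0.593,"y":-0.723,"z":0.014,"rx":0,"ry":0,"rz":0.92,"fingers":-0.65}
    - {"x":-0.593,"y":-0.723,"z":0.014,"rx":0,"ry":0,"rz":0.92,"fingers":-0.65}
    - {"x":-0.593,"y":-0.723,"z":0.014,"rx":0,"ry":0,"rz":0.92,"fingers":-0.65}

```text
clock: 0.6
position: [0.271, 0.3814, 0.2146]
eef_rot: [[-0.682, 0.731, -0.001], [0.731, 0.682, -0.003], [-0.002, -0.003, -1.0]]
contact_force: [-0.1, -0.3, 1.0]
opening: 0.622
```

step_arm:
  commands:
    - {"x":-0.852,"y":-0.384,"z":0.013,"rx":0,"ry":0,"rz":0.92,"fingers":-0.65}
    - {"x":-0.852,"y":-0.384,"z":0.013,"rx":0,"ry":0,"rz":0.92,"fingers":-0.65}
    - {"x":-0.852,"y":-0.384,"z":0.013,"rx":0,"ry":0,"rz":0.92,"fingers":-0.65}
    - {"x":-0.852,"y":-0.384,"z":0.013,"rx":0,"ry":0,"rz":0.92,"fingers":-0.65}
    - {"x":-0.852,"y":-0.384,"z":0.013,"rx":0,"ry":0,"rz":0.92,"fingers":-0.65}
    - {"x":-0.852,"y":-0.384,"z":0.013,"rx":0,"ry":0,"rz":0.92,"fingers":-0.65}

```text
clock: 1.1
position: [0.3322, 0.2013, 0.2124]
eef_rot: [[-0.283, 0.959, 0.0], [0.959, 0.283, -0.004], [-0.004, -0.001, -1.0]]
contact_force: [0.0, 1.1, 0.7]
opening: 0.201
```

step_arm:
  commands:
    - {"x":-0.934,"y":0.034,"z":0.013,"rx":0,"ry":0,"rz":0.92,"fingers":-0.65}
    - {"x":-0.934,"y":0.034,"z":0.013,"rx":0,"ry":0,"rz":0.92,"fingers":-0.65}
    - {"x":-0.934,"y":0.034,"z":0.013,"rx":0,"ry":0,"rz":0.92,"fingers":-0.65}
    - {"x":-0.934,"y":0.034,"z":0.013,"rx":0,"ry":0,"rz":0.92,"fingers":-0.65}
    - {"x":-0.934,"y":0.034,"z":0.013,"rx":0,"ry":0,"rz":0.92,"fingers":-0.65}
    - {"x":-0.934,"y":0.034,"z":0.013,"rx":0,"ry":0,"rz":0.92,"fingers":-0.65}

```text
clock: 1.6
position: [0.3925, 0.021, 0.2105]
eef_rot: [[0.176, 0.984, 0.0], [0.984, -0.176, -0.005], [-0.005, 0.001, -1.0]]
contact_force: [0.3, -0.1, -0.4]
opening: 0.177
```

```bash
python3 - <<'E'
from plan import *
b=vw(-79,0,117.5)
seq([(b+[0,0,.06],tool(YAW)),(b+[0,0,-.013],tool(YAW))])
E
```

```text
xyz [-0.7681  0.4374  0.1694] r [0.004 0.01  0.901] rows 5
xyz [0.    0.    0.365] r [0. 0. 0.] rows 2
```

step_arm:
  commands:
    - {"x":-0.768,"y":0.437,"z":0.169,"rx":0,"ry":0.01,"rz":0.9,"fingers":-0.65}
    - {"x":-0.768,"y":0.437,"z":0.169,"rx":0,"ry":0.01,"rz":0.9,"fingers":-0.65}
    - {"x":-0.768,"y":0.437,"z":0.169,"rx":0,"ry":0.01,"rz":0.9,"fingers":-0.65}
    - {"x":-0.768,"y":0.437,"z":0.169,"rx":0,"ry":0.01,"rz":0.9,"fingers":-0.65}
    - {"x":-0.768,"y":0.437,"z":0.169,"rx":0,"ry":0.01,"rz":0.9,"fingers":-0.65}
    - {"x":-0.768,"y":0.437,"z":0.169,"rx":0,"ry":0.01,"rz":0.9,"fingers":-0.65}
    - {"x":-0.768,"y":0.437,"z":0.169,"rx":0,"ry":0.01,"rz":0.9,"fingers":-0.65}

```text
clock: 2.18
position: [0.4516, -0.145, 0.1768]
eef_rot: [[0.587, 0.81, 0.0], [0.81, -0.587, 0.001], [0.001, -0.0, -1.0]]
contact_force: [0.9, 1.3, 1.1]
opening: 0.174
```

```bash
python3 - <<'E'
from plan import *
b=vw(-79,0,117.5)
seq([(b+[0,0,-.013],tool(YAW))])
snap('scene','s2.png',(320,245,440,395),5)
p=arm.get_state()['position'];print(p,'bail vs tcp px',proj('scene',b),proj('scene',p))
E
```

```text
xyz [-0.0035  0.0023  0.3617] r [-0.    -0.001  0.001] rows 2
[ 0.45160067 -0.14437546  0.17724992] bail vs tcp px [337.98763488 333.15820981] [339.12888717 315.25486959]
```

View pics/s2.png

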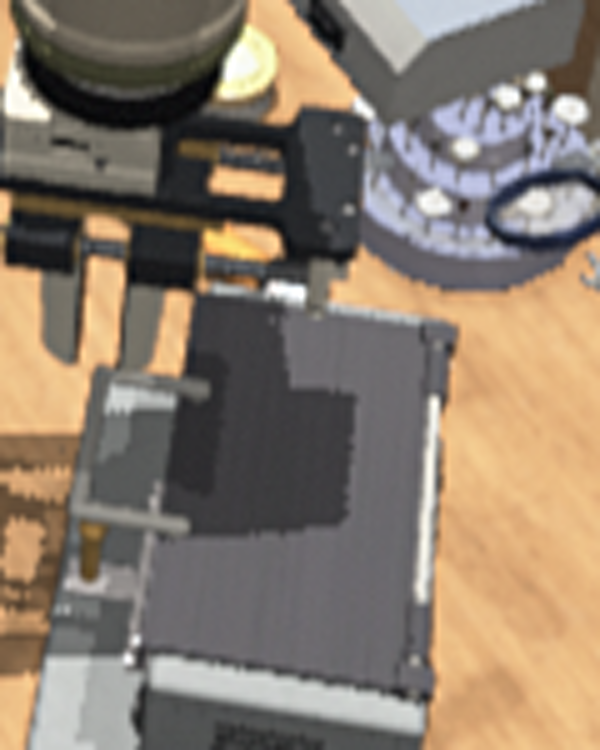

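The fingertips (crop about (65,360) and (140,370)) straddle the bail bar line (about (88,440)). I'll go down and pinch.

step_arm:
  commands:
    - {"x":0,"y":0,"z":0.18,"rx":0,"ry":0,"rz":0,"fingers":-0.65}
    - {"x":0,"y":0,"z":0.27,"rx":0,"ry":0,"rz":0,"fingers":-0.65}
    - {"x":0,"y":0,"z":0.36,"rx":0,"ry":0,"rz":0,"fingers":-0.65}
    - {"x":0,"y":0,"z":0.36,"rx":0,"ry":0,"rz":0,"fingers":-0.65}

```text
clock: 2.57
position: [0.4494, -0.1413, 0.1017]
eef_rot: [[0.584, 0.812, -0.004], [0.812, -0.584, 0.003], [0.0, -0.005, -1.0]]
contact_force: [-1.2, 0.8, -0.2]
opening: 0.171
```

step_arm:
  commands:
    - {"x":0,"y":0,"z":0,"rx":0,"ry":0,"rz":0,"fingers":-1}
    - {"x":0,"y":0,"z":0,"rx":0,"ry":0,"rz":0,"fingers":-1}
    - {"x":0,"y":0,"z":0,"rx":0,"ry":0,"rz":0,"fingers":-1}
    - {"x":0,"y":0,"z":0,"rx":0,"ry":0,"rz":0,"fingers":-1}
  squeeze: 8

```text
clock: 2.9
position: [0.4524, -0.1425, 0.105]
eef_rot: [[0.583, 0.812, 0.003], [0.812, -0.583, -0.001], [0.001, 0.003, -1.0]]
contact_force: [5.7, -6.7, -1.3]
opening: 0.08
```

```bash
python3 - <<'E'
from plan import *
s=arm.get_state();print(s['position'],s['opening'],s['contact_force'])
p=np.array(s['position']);h=vw(65,0,112.5)
ux=RV()[:,0];r0=(p-h)@ux;print('tcp rel hinge x',r0)
a,b=-.144,.005   # bar relative to hinge at 0
pts=[]
for th in np.arange(.15,2.06,.15):
    x=a*np.cos(th)+b*np.sin(th); z=-a*np.sin(th)+b*np.cos(th)
    pts.append((th,np.array([(x-a)/.2,-(z-b)/.2])))
prev=np.zeros(2)
for i,(th,d) in enumerate(pts):print(round(th,2),(d-prev).round(3)); prev=d if i in(4,8) else prev
E
```

```text
[ 0.45243031 -0.14248528  0.10502938] 0.07990593782773228 [ 5.73764872 -6.71504528 -1.26276159]
tcp rel hinge x -0.14524501707341875
0.15 [ 0.012 -0.107]
0.3 [ 0.04  -0.212]
0.45 [ 0.083 -0.311]
0.6 [ 0.14  -0.402]
0.75 [ 0.21  -0.484]
0.9 [ 0.082 -0.07 ]
1.05 [ 0.173 -0.128]
1.2 [ 0.272 -0.171]
1.35 [ 0.376 -0.199]
1.5 [ 0.107 -0.012]
1.65 [ 0.215 -0.008]
1.8 [0.321 0.013]
1.95 [0.423 0.048]
```

step_arm:
  commands:
    - {"x":0,"y":0.012,"z":-0.107,"rx":0,"ry":0,"rz":0,"fingers":-1}
    - {"x":0,"y":0.04,"z":-0.212,"rx":0,"ry":0,"rz":0,"fingers":-1}
    - {"x":0,"y":0.083,"z":-0.311,"rx":0,"ry":0,"rz":0,"fingers":-1}
    - {"x":0,"y":0.14,"z":-0.402,"rx":0,"ry":0,"rz":0,"fingers":-1}
    - {"x":0,"y":0.21,"z":-0.484,"rx":0,"ry":0,"rz":0,"fingers":-1}
    - {"x":0,"y":0.21,"z":-0.484,"rx":0,"ry":0,"rz":0,"fingers":-1}

```text
clock: 3.4
position: [0.49, -0.1688, 0.2079]
eef_rot: [[0.583, 0.813, 0.011], [0.813, -0.583, -0.006], [0.001, 0.013, -1.0]]
contact_force: [-1.1, -2.2, -0.0]
opening: 0.082
```

```bash
cat > arc.py <<'E'
from plan import *
import sys
s=arm.get_state();p=np.array(s['position']);R=np.array(s['eef_rot']);print(p,s['opening'],s['contact_force'])
h=vw(65,0,112.5);ux=RV()[:,0];c=h+[0,0,-.0125]  # tcp circle centre
rel=np.array([(p-c)@ux,p[2]-c[2]]);rr=np.hypot(*rel);th=np.arctan2(rel[1],-rel[0])+.035;print('r',rr,'hood~',th)
for t in np.arange(th+.15,float(sys.argv[1])+.01,.15):
    f=t-.035;q=c+ux*(-.1441*np.cos(f))+[0,0,.1441*np.sin(f)]+RV()[:,1]*((p-c)@RV()[:,1])
    print(round(t,2),(R.T@(q-p)/.2).round(3))
E
python3 arc.py 2.05
```

```text
[ 0.48999703 -0.16879551  0.20793929] 0.08211700227025967 [-1.0977986  -2.21487767 -0.02770082]
r 0.14672710675390885 hood~ 0.8616206651427385
1.01 [-0.     0.094 -0.056]
1.16 [-0.001  0.189 -0.108]
1.31 [-0.002  0.29  -0.146]
1.46 [-0.002  0.396 -0.168]
1.61 [-0.003  0.503 -0.174]
1.76 [-0.003  0.611 -0.164]
1.91 [-0.004  0.716 -0.138]
```

step_arm:
  commands:
    - {"x":0,"y":0.094,"z":-0.056,"rx":0,"ry":0,"rz":0,"fingers":-1}
    - {"x":0,"y":0.189,"z":-0.108,"rx":0,"ry":0,"rz":0,"fingers":-1}
    - {"x":0,"y":0.29,"z":-0.146,"rx":0,"ry":0,"rz":0,"fingers":-1}
    - {"x":0,"y":0.396,"z":-0.168,"rx":0,"ry":0,"rz":0,"fingers":-1}
    - {"x":0,"y":0.503,"z":-0.174,"rx":0,"ry":0,"rz":0,"fingers":-1}
    - {"x":0,"y":0.611,"z":-0.164,"rx":0,"ry":0,"rz":0,"fingers":-1}
    - {"x":0,"y":0.716,"z":-0.138,"rx":0,"ry":0,"rz":0,"fingers":-1}
    - {"x":0,"y":0.716,"z":-0.138,"rx":0,"ry":0,"rz":0,"fingers":-1}

```text
clock: 4.07
position: [0.6083, -0.2537, 0.2384]
eef_rot: [[0.583, 0.812, 0.013], [0.813, -0.583, -0.009], [0.001, 0.016, -1.0]]
contact_force: [-1.7, -3.8, 0.2]
opening: 0.079
```

```bash
python3 arc.py 2.3
```

```text
[ 0.60829728 -0.25370415  0.23843615] 0.0786303227106829 [-1.66941599 -3.78755635  0.16057571]
r 0.14595044575230323 hood~ 1.9280795030820845
2.08 [-0.001  0.096  0.052]
2.23 [-0.001  0.187  0.11 ]
```

step_arm:
  commands:
    - {"x":0,"y":0.096,"z":0.052,"rx":0,"ry":0,"rz":0,"fingers":-1}
    - {"x":0,"y":0.096,"z":0.052,"rx":0,"ry":0,"rz":0,"fingers":-0.2}
    - {"x":0,"y":0.096,"z":0.052,"rx":0,"ry":0,"rz":0,"fingers":-0.2}
    - {"x":0,"y":0.05,"z":-0.05,"rx":0,"ry":0,"rz":0,"fingers":-0.2}
    - {"x":0,"y":0,"z":-0.2,"rx":0,"ry":0,"rz":0,"fingers":-0.2}
    - {"x":0,"y":-0.1,"z":-0.3,"rx":0,"ry":0,"rz":0,"fingers":-0.2}
    - {"x":0,"y":-0.3,"z":-0.3,"rx":0,"ry":0,"rz":0,"fingers":-0.2}
    - {"x":0,"y":-0.5,"z":-0.3,"rx":0,"ry":0,"rz":0,"fingers":-0.2}

```text
clock: 4.73
position: [0.5263, -0.1939, 0.3008]
eef_rot: [[0.582, 0.813, 0.019], [0.813, -0.582, -0.011], [0.002, 0.022, -1.0]]
contact_force: [-1.0, 0.6, 0.5]
opening: 0.397
```

```bash
python3 - <<'E'
from plan import *
seq([(vw(-110,90,260),tool(YAW))])
E
```

```text
xyz [ 0.4283 -0.6003  0.1918] r [ 0.043 -0.005  0.013] rows 4
```

step_arm:
  commands:
    - {"x":0.43,"y":-0.85,"z":0.1,"rx":0.043,"ry":0,"rz":0.01,"fingers":-1}
    - {"x":0.43,"y":-0.85,"z":0.1,"rx":0.043,"ry":0,"rz":0.01,"fingers":-1}
    - {"x":0.43,"y":-0.85,"z":0.1,"rx":0.043,"ry":0,"rz":0.01,"fingers":-1}
    - {"x":0.43,"y":-0.85,"z":0.1,"rx":0.043,"ry":0,"rz":0.01,"fingers":-1}
    - {"x":0.43,"y":-0.85,"z":0.1,"rx":0.043,"ry":0,"rz":0.01,"fingers":-1}
    - {"x":0.43,"y":-0.85,"z":0.1,"rx":0.043,"ry":0,"rz":0.01,"fingers":-1}
    - {"x":0.43,"y":-0.85,"z":0.1,"rx":0.043,"ry":0,"rz":0.01,"fingers":-1}

```text
clock: 5.32
position: [0.4382, -0.0235, 0.2792]
eef_rot: [[0.583, 0.812, 0.005], [0.812, -0.583, 0.001], [0.004, 0.004, -1.0]]
contact_force: [0.3, -0.1, -0.7]
opening: 0.007
```

```bash
python3 - <<'E'
from plan import *
snap('scene','s3.png');snap('top','t3.png')
s=cv2.imread('pics/full_s3.png');t=cv2.imread('pics/full_t3.png')
def c(im,x0,y0,w,h,k): return cv2.resize(im[y0:y0+h,x0:x0+w],None,fx=k,fy=k,interpolation=cv2.INTER_CUBIC)
cv2.imwrite('pics/c3.png',np.hstack([c(s,322,295,80,115,5),c(t,400,195,80,115,5)]))
E
```

```text
(no output)
```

View pics/c3.png

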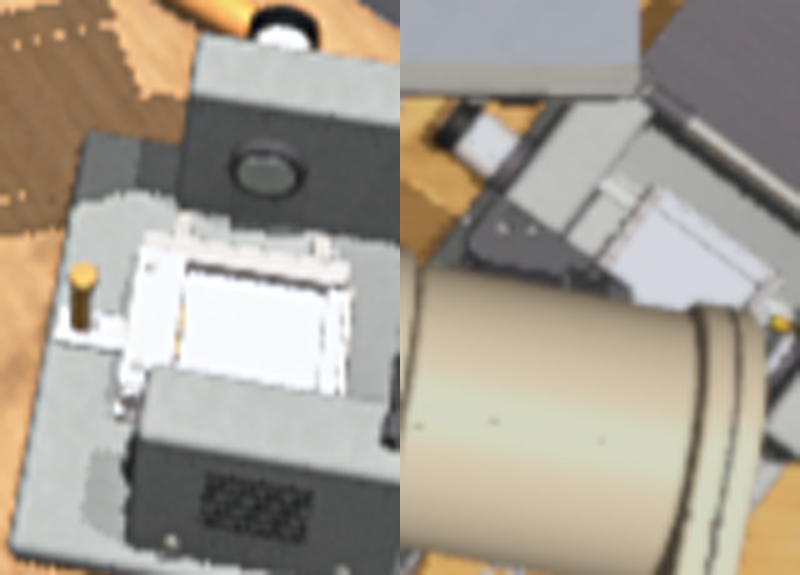

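```bash
python3 - <<'E'
from fit import *
s3=lambda u,v,*q:S(u,v,q,322,295,5)
p=fit([tv(405,217,-88,112,16),tv(660,408,-88,-112,16),tv(521,268,-79,36,117.5),tv(613,336,-79,-36,117.5),
 sv(18,437,-88,-112,16),sv(80,97,-79,36,117.5),sv(66,210,-79,-36,117.5),
 s3(85,135,-88,112,16),s3(15,548,-88,-112,16),s3(150,370,-40,-70,108),s3(138,442,-40,-106,108),s3(188,97,-40,70,108),s3(197,38,-40,106,108)],[.5,-.2,0,-.6])
import plan
plan.V=np.r_[p[:2],0];plan.YAW=p[3]
def view(q): return (plan.RV().T@(q-plan.V)*1e3).round(1)
P=lambda u,v,z:view(atz('scene',322+(u+.5)/5-.5,295+(v+.5)/5-.5,z))
print('pin',P(83,268,.062),'floor corners',P(188,275,.024),P(345,290,.024),P(183,360,.024))
print('cheek top',P(150,235,.042),P(350,270,.042),'top-pin?',view(atz('top',475.9,259.6,.062)))
E
```

```text
[ 0.515  -0.1935 -0.0015 -0.636 ]
[[-1.3, 0.0], [0.9, 1.2], [-0.4, 0.2], [-0.7, 0.0], [-0.2, 0.9], [0.8, 1.6], [-0.5, 0.7], [0.2, -0.7], [-0.6, 0.6], [0.3, -1.3], [0.5, -0.2], [0.4, -0.3], [0.4, -0.8]]
pin [-76.2   1.4  62. ] floor corners [-30.3  32.9  24. ] [41.  38.3 24. ] [-27.4 -12.1  24. ]
cheek top [-49.7  38.5  42. ] [41.3 36.7 42. ] top-pin? [ 16.8 -57.1  62. ]
```

```bash
sed -i 's/^V=.*/V=np.array([.515,-.193,0.]);YAW=-.633/' plan.py; cat >> plan.py <<'E'
def inv(p): return (RV().T@(np.array(p)-V)*1e3).round(1)
def where():
    s=arm.get_state();print('tcp in viewer',inv(s['position']),'F viewer',(RV().T@np.array(s['contact_force'])).round(1),'open mm',round(93*s['opening'],1),'t',s['clock'])
E
python3 - <<'E'
from plan import *
T=tool(YAW)
seq([(vw(-76,32,110),T),(vw(-76,32,45),T),(vw(-76,2,45),T)])
E
```

```text
xyz [-0.2977  0.4184  0.8437] r [ 0.006 -0.007  0.015] rows 5
xyz [0.    0.    0.325] r [0. 0. 0.] rows 2
xyz [-0.15  0.    0.  ] r [0. 0. 0.] rows 1
```

step_arm:
  commands:
    - {"x":-0.298,"y":0.418,"z":0.42,"rx":0.006,"ry":-0.007,"rz":0.015,"fingers":-1}
    - {"x":-0.298,"y":0.418,"z":0.6,"rx":0.006,"ry":-0.007,"rz":0.015,"fingers":-1}
    - {"x":-0.298,"y":0.418,"z":0.84,"rx":0.006,"ry":-0.007,"rz":0.015,"fingers":-1}
    - {"x":-0.298,"y":0.418,"z":0.84,"rx":0.006,"ry":-0.007,"rz":0.015,"fingers":-1}
    - {"x":-0.298,"y":0.418,"z":0.84,"rx":0.006,"ry":-0.007,"rz":0.015,"fingers":-1}
    - {"x":-0.298,"y":0.418,"z":0.84,"rx":0.006,"ry":-0.007,"rz":0.015,"fingers":-1}

```text
clock: 5.92
position: [0.4685, -0.1236, 0.1037]
eef_rot: [[0.594, 0.804, -0.01], [0.804, -0.594, 0.003], [-0.004, -0.01, -1.0]]
contact_force: [-0.9, -0.1, -0.9]
opening: 0.004
```

step_arm:
  commands:
    - {"x":0,"y":0,"z":0.15,"rx":0,"ry":0,"rz":0,"fingers":-1}
    - {"x":0,"y":0,"z":0.32,"rx":0,"ry":0,"rz":0,"fingers":-1}
    - {"x":0,"y":0,"z":0.32,"rx":0,"ry":0,"rz":0,"fingers":-1}
    - {"x":0,"y":0,"z":0.32,"rx":0,"ry":0,"rz":0,"fingers":-1}
    - {"x":0,"y":0,"z":0.32,"rx":0,"ry":0,"rz":0,"fingers":-1}

```text
clock: 6.33
position: [0.4694, -0.1241, 0.0424]
eef_rot: [[0.594, 0.804, -0.008], [0.804, -0.594, 0.002], [-0.003, -0.008, -1.0]]
contact_force: [0.4, 0.2, 1.0]
opening: 0.007
```

```bash
python3 -c "
from plan import *
where();seq([(vw(-76,2,45),tool(YAW))])"
```

```text
tcp in viewer [-77.5  28.6  42.4] F viewer [0.2 0.4 1. ] open mm 0.6 t 6.3333
xyz [-0.1331  0.008  -0.0127] r [-0.015  0.006 -0.007] rows 1
```

step_arm:
  commands:
    - {"x":-0.03,"y":0.008,"z":0,"rx":-0.01,"ry":0,"rz":0,"fingers":-1}
    - {"x":-0.06,"y":0.008,"z":0,"rx":-0.01,"ry":0,"rz":0,"fingers":-1}
    - {"x":-0.09,"y":0.008,"z":0,"rx":-0.01,"ry":0,"rz":0,"fingers":-1}
    - {"x":-0.11,"y":0.008,"z":0,"rx":-0.01,"ry":0,"rz":0,"fingers":-1}
    - {"x":-0.12,"y":0.008,"z":0,"rx":-0.01,"ry":0,"rz":0,"fingers":-1}
    - {"x":-0.12,"y":0.008,"z":0,"rx":-0.01,"ry":0,"rz":0,"fingers":-1}

```text
clock: 6.83
position: [0.4564, -0.1449, 0.0429]
eef_rot: [[0.595, 0.804, -0.003], [0.804, -0.595, -0.001], [-0.003, -0.002, -1.0]]
contact_force: [0.9, 0.1, 0.3]
opening: 0.004
```

step_arm:
  commands:
    - {"x":-0.01,"y":0,"z":0,"rx":0,"ry":0,"rz":0,"fingers":-1}
    - {"x":-0.02,"y":0,"z":0,"rx":0,"ry":0,"rz":0,"fingers":-1}
    - {"x":-0.02,"y":0,"z":0,"rx":0,"ry":0,"rz":0,"fingers":-1}

```text
clock: 7.08
position: [0.4557, -0.1458, 0.043]
eef_rot: [[0.595, 0.804, 0.0], [0.804, -0.595, 0.003], [0.003, -0.001, -1.0]]
contact_force: [10.9, 13.3, -2.5]
opening: 0.005
```

```bash
python3 -c "
from plan import *
where()"
```

```text
tcp in viewer [-75.7   3.   43. ] F viewer [ 0.9 17.2 -2.5] open mm 0.5 t 7.0833
```

```bash
python3 - <<'E'
from plan import *
T=tool
a=np.array([.4557,-.1458,.043]);dy=(1.096-YAW)/4
w=[(a+RV()@[0,.012,0],T(YAW)),(a+RV()@[-.01,.012,.15],T(YAW)),([.42,.0,.2],T(YAW+dy)),([.41,.15,.2],T(YAW+2*dy)),([.43,.3,.2],T(YAW+3*dy)),([.4896,.4294,.17],T(1.096))]
seq(w)
E
```

```text
xyz [ 0.0599 -0.0004  0.0004] r [-0.003 -0.006 -0.009] rows 1
xyz [-0.   -0.05 -0.75] r [0. 0. 0.] rows 4
xyz [ 0.4222 -0.5252 -0.035 ] r [ 0.     0.    -0.865] rows 4
xyz [ 0.725  -0.1985  0.    ] r [ 0.     0.    -0.865] rows 4
xyz [0.707  0.2694 0.    ] r [ 0.     0.    -0.865] rows 4
xyz [0.326  0.6333 0.15  ] r [ 0.     0.    -0.864] rows 4
```

step_arm:
  commands:
    - {"x":0.06,"y":0,"z":0,"rx":0,"ry":0,"rz":0,"fingers":-1}
    - {"x":0.06,"y":-0.02,"z":-0.2,"rx":0,"ry":0,"rz":0,"fingers":-1}
    - {"x":0.06,"y":-0.05,"z":-0.4,"rx":0,"ry":0,"rz":0,"fingers":-1}
    - {"x":0.06,"y":-0.05,"z":-0.6,"rx":0,"ry":0,"rz":0,"fingers":-1}
    - {"x":0.06,"y":-0.05,"z":-0.75,"rx":0,"ry":0,"rz":0,"fingers":-1}
    - {"x":0.06,"y":-0.05,"z":-0.75,"rx":0,"ry":0,"rz":0,"fingers":-1}

```text
clock: 7.58
position: [0.458, -0.1321, 0.2006]
eef_rot: [[0.595, 0.804, 0.01], [0.804, -0.595, -0.001], [0.005, 0.009, -1.0]]
contact_force: [0.9, -0.5, 0.5]
opening: 0.005
```

step_arm:
  commands:
    - {"x":0.422,"y":-0.525,"z":-0.035,"rx":0,"ry":0,"rz":-0.865,"fingers":0.3}
    - {"x":0.422,"y":-0.525,"z":-0.035,"rx":0,"ry":0,"rz":-0.865,"fingers":0.3}
    - {"x":0.422,"y":-0.525,"z":-0.035,"rx":0,"ry":0,"rz":-0.865,"fingers":0.3}
    - {"x":0.422,"y":-0.525,"z":-0.035,"rx":0,"ry":0,"rz":-0.865,"fingers":0.3}
    - {"x":0.422,"y":-0.525,"z":-0.035,"rx":0,"ry":0,"rz":-0.865,"fingers":0.3}

```text
clock: 8.0
position: [0.423, 0.0005, 0.2068]
eef_rot: [[0.197, 0.98, 0.01], [0.98, -0.197, -0.001], [0.001, 0.01, -1.0]]
contact_force: [-0.4, -0.0, 1.0]
opening: 0.312
```

step_arm:
  commands:
    - {"x":0.725,"y":-0.199,"z":0,"rx":0,"ry":0,"rz":-0.865,"fingers":0.3}
    - {"x":0.725,"y":-0.199,"z":0,"rx":0,"ry":0,"rz":-0.865,"fingers":0.3}
    - {"x":0.725,"y":-0.199,"z":0,"rx":0,"ry":0,"rz":-0.865,"fingers":0.3}
    - {"x":0.725,"y":-0.199,"z":0,"rx":0,"ry":0,"rz":-0.865,"fingers":0.3}
    - {"x":0.725,"y":-0.199,"z":0,"rx":0,"ry":0,"rz":-0.865,"fingers":0.3}

```text
clock: 8.42
position: [0.4119, 0.1537, 0.2057]
eef_rot: [[-0.238, 0.971, 0.009], [0.971, 0.238, -0.0], [-0.002, 0.008, -1.0]]
contact_force: [0.6, -0.1, 0.1]
opening: 0.638
```

step_arm:
  commands:
    - {"x":0.707,"y":0.269,"z":0,"rx":0,"ry":0,"rz":-0.865,"fingers":0.3}
    - {"x":0.707,"y":0.269,"z":0,"rx":0,"ry":0,"rz":-0.865,"fingers":0.3}
    - {"x":0.707,"y":0.269,"z":0,"rx":0,"ry":0,"rz":-0.865,"fingers":0.3}
    - {"x":0.707,"y":0.269,"z":0,"rx":0,"ry":0,"rz":-0.865,"fingers":0.3}
    - {"x":0.707,"y":0.269,"z":0,"rx":0,"ry":0,"rz":-0.865,"fingers":0.3}

```text
clock: 8.83
position: [0.4309, 0.3068, 0.2042]
eef_rot: [[-0.626, 0.78, 0.007], [0.78, 0.626, 0.0], [-0.004, 0.006, -1.0]]
contact_force: [0.2, -0.9, -0.3]
opening: 0.649
```

```bash
python3 -c "
from plan import *
where();T=tool(1.096)
seq([([.4896,.4294,.13],T),([.4896,.4294,.046],T)])"
```

```text
tcp in viewer [-363.5  353.2  204.2] F viewer [ 0.7 -0.6 -0.3] open mm 60.4 t 8.8333
xyz [0.2959 0.6104 0.3733] r [ 0.009  0.011 -0.839] rows 4
xyz [0.   0.   0.42] r [0. 0. 0.] rows 3
```

step_arm:
  commands:
    - {"x":0.296,"y":0.61,"z":0.37,"rx":0.009,"ry":0.011,"rz":-0.84,"fingers":0.3}
    - {"x":0.296,"y":0.61,"z":0.37,"rx":0.009,"ry":0.011,"rz":-0.84,"fingers":0.3}
    - {"x":0.296,"y":0.61,"z":0.37,"rx":0.009,"ry":0.011,"rz":-0.84,"fingers":0.3}
    - {"x":0.296,"y":0.61,"z":0.37,"rx":0.009,"ry":0.011,"rz":-0.84,"fingers":0.3}
    - {"x":0.296,"y":0.61,"z":0.37,"rx":0.009,"ry":0.011,"rz":-0.84,"fingers":0.3}
    - {"x":0.296,"y":0.61,"z":0.37,"rx":0.009,"ry":0.011,"rz":-0.84,"fingers":0.3}

```text
clock: 9.33
position: [0.4892, 0.4275, 0.1263]
eef_rot: [[-0.888, 0.459, -0.005], [0.459, 0.888, -0.005], [0.002, -0.006, -1.0]]
contact_force: [0.2, -1.8, 0.3]
opening: 0.649
```

```bash
python3 - <<'E'
from plan import *
seq([([.4896,.4294,.046],tool(1.096))])
p=arm.get_state()['position'];print(p,proj('scene',p),proj('scene',[.4896,.4294,.076]))
snap('scene','s4.png',(216,126,296,226),6)
E
```

```text
xyz [0.0019 0.012  0.4016] r [-0.013 -0.005 -0.005] rows 2
[0.48924998 0.42746159 0.12633981] [254.16961626 176.68604798] [255.01739045 190.11475724]
```

View pics/s4.png

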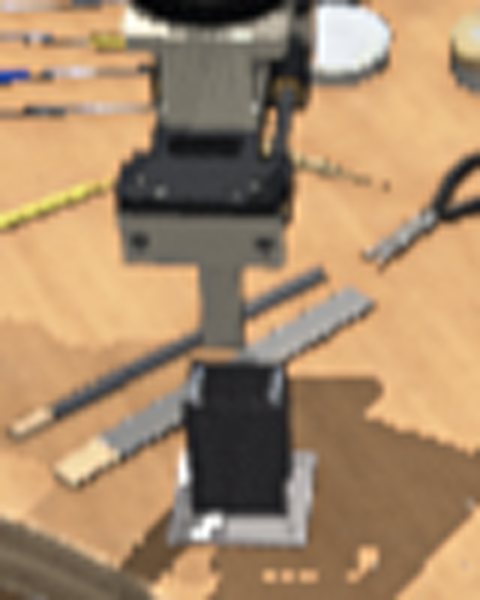

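```bash
python3 - <<'E'
from plan import *
s=arm.get_state();p=np.array(s['position']);R=np.array(s['eef_rot'])
f=p-R[:,1]*.04
c=np.array([.4896,.4294,0]);C=Ro.from_euler('z',-2.046).as_matrix()
k=lambda q:((proj('scene',q)-[216,126])*6).round(0)
print(k(f),[k(f+R[:,0]*d) for d in(-.0075,.0075)],[k(c+C@[.018,y,.076]) for y in(-.024,.024)],[k(c+C@[.034,y,.0]) for y in(-.034,.034)])
E
```

```text
[221. 352.] [array([238., 352.]), array([205., 351.])] [array([181., 407.]), array([281., 409.])] [array([167., 547.]), array([305., 550.])]
```

The near finger (crop x 200–240) sits in front of the cell's dark side (187–288) as predicted. I'll go down and grip.

step_arm:
  commands:
    - {"x":-0.003,"y":0.012,"z":0.2,"rx":-0.013,"ry":-0.005,"rz":-0.005,"fingers":0.3}
    - {"x":-0.003,"y":0.012,"z":0.4,"rx":-0.013,"ry":-0.005,"rz":-0.005,"fingers":0.3}
    - {"x":-0.003,"y":0.012,"z":0.4,"rx":-0.013,"ry":-0.005,"rz":-0.005,"fingers":0.3}
    - {"x":-0.003,"y":0.012,"z":0.4,"rx":-0.013,"ry":-0.005,"rz":-0.005,"fingers":0.3}
    - {"x":-0.003,"y":0.012,"z":0.4,"rx":-0.013,"ry":-0.005,"rz":-0.005,"fingers":-0.1}
    - {"x":-0.003,"y":0.012,"z":0.4,"rx":-0.013,"ry":-0.005,"rz":-0.005,"fingers":-0.1}
  squeeze: 18

```text
clock: 9.88
position: [0.4936, 0.4302, 0.0533]
eef_rot: [[-0.889, 0.459, 0.008], [0.459, 0.889, 0.006], [-0.004, 0.008, -1.0]]
contact_force: [0.9, 0.1, -0.3]
opening: 0.554
```

step_arm:
  commands:
    - {"x":0,"y":0,"z":0,"rx":0,"ry":0,"rz":0,"fingers":-0.8}
    - {"x":0,"y":0,"z":0,"rx":0,"ry":0,"rz":0,"fingers":-0.8}
    - {"x":0,"y":0,"z":0,"rx":0,"ry":0,"rz":0,"fingers":-0.8}
    - {"x":0,"y":0,"z":0,"rx":0,"ry":0,"rz":0,"fingers":-0.8}

```text
clock: 10.22
position: [0.4954, 0.4312, 0.0567]
eef_rot: [[-0.889, 0.458, 0.012], [0.459, 0.889, 0.008], [-0.007, 0.012, -1.0]]
contact_force: [-1.2, -1.8, 9.3]
opening: 0.386
```

```bash
python3 -c "
from plan import *
where();s=arm.get_state();print(s['position'],s['eef_rot'].round(3))
p=np.array(s['position']);d=(YAW-1.096)/4;T=tool
seq([(p+[0,0,.12],T(1.096)),([.43,.3,.2],T(1.096+d)),([.41,.14,.2],T(1.096+2*d)),([.42,.0,.2],T(1.096+3*d)),([.45,-.13,.2],T(YAW))])"
```

```text
tcp in viewer [-385.1  491.7   56.7] F viewer [ 0.1 -2.2  9.3] open mm 35.9 t 10.2167
[0.49537218 0.43122063 0.05672002] [[-0.889  0.458  0.012]
 [ 0.459  0.889  0.008]
 [-0.007  0.012 -1.   ]]
xyz [-0.0041  0.0075 -0.5999] r [ 0.025  0.014 -0.003] rows 3
xyz [-0.0092 -0.733  -0.1164] r [0.    0.    0.864] rows 4
xyz [-0.5685 -0.5716  0.    ] r [0.    0.    0.865] rows 4
xyz [-0.6928 -0.1119  0.    ] r [0.    0.    0.865] rows 4
xyz [-0.607   0.2766  0.    ] r [0.    0.    0.865] rows 4
```

```bash
python3 - <<'E'
from plan import *
snap('scene','s5.png',(221,136,291,226),6)
s=arm.get_state();print(s['position'],s['contact_force'],s['wrist_torque'],s['joint_velocities'].round(3),s['clock'])
E
```

```text
[0.49538425 0.43121184 0.05671859] [-0.94359533 -1.66729478 10.37129923] [-0.51917266  0.23652753  0.05409638] [-0.    -0.    -0.001  0.     0.    -0.001] 10.2667
```

View pics/s5.png

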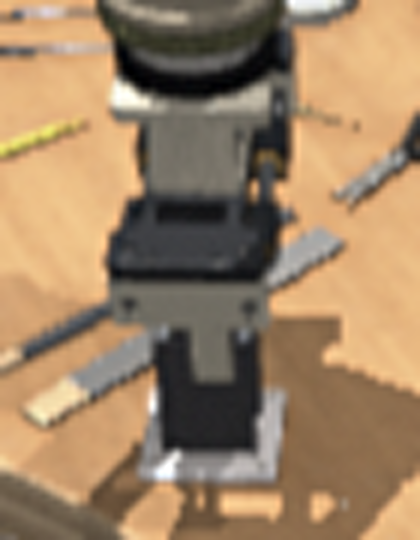

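The fingers hold the cell, but only its top 19 mm or so. I'll open slightly, go deeper and grip again.

step_arm:
  commands:
    - {"x":0,"y":0,"z":0,"rx":0,"ry":0,"rz":0,"fingers":0.05}
    - {"x":0,"y":0,"z":0,"rx":0,"ry":0,"rz":0,"fingers":0.05}
    - {"x":0.012,"y":0,"z":0.05,"rx":0.02,"ry":0.014,"rz":0,"fingers":0.05}
    - {"x":0.012,"y":0,"z":0.09,"rx":0.02,"ry":0.014,"rz":0,"fingers":0.05}
    - {"x":0.012,"y":0,"z":0.09,"rx":0.02,"ry":0.014,"rz":0,"fingers":0.05}
    - {"x":0.012,"y":0,"z":0.09,"rx":0.02,"ry":0.014,"rz":0,"fingers":0.05}
  squeeze: 25

```text
clock: 10.77
position: [0.4922, 0.4316, 0.0365]
eef_rot: [[-0.889, 0.458, -0.002], [0.458, 0.889, 0.0], [0.002, -0.001, -1.0]]
contact_force: [-0.8, -0.9, 0.3]
opening: 0.525
```

```bash
python3 -c "
from plan import *
s=arm.get_state();where();print(s['position'],s['eef_rot'].round(3))
p=np.array(s['position']);print(s['eef_rot'].T@(p-[.4896,.4294,0]))
seq([([p[0],p[1],.04],tool(1.096))])"
```

```text
tcp in viewer [-387.9  490.1   36.5] F viewer [-0.1 -1.2  0.3] open mm 48.9 t 10.7667
[0.49221053 0.43164958 0.03652801] [[-0.889  0.458 -0.002]
 [ 0.458  0.889  0.   ]
 [ 0.002 -0.001 -1.   ]]
[-0.00122543  0.00316724 -0.03653269]
xyz [ 0.     -0.     -0.0174] r [-0.002 -0.003 -0.003] rows 1
```

step_arm:
  commands:
    - {"x":0,"y":0,"z":-0.015,"rx":0,"ry":0,"rz":0,"fingers":-0.1}
    - {"x":0,"y":0,"z":-0.015,"rx":0,"ry":0,"rz":0,"fingers":-0.2}
    - {"x":0,"y":0,"z":-0.015,"rx":0,"ry":0,"rz":0,"fingers":-0.4}
    - {"x":0,"y":0,"z":-0.015,"rx":0,"ry":0,"rz":0,"fingers":-0.8}
    - {"x":0,"y":0,"z":-0.015,"rx":0,"ry":0,"rz":0,"fingers":-0.8}
    - {"x":0,"y":0,"z":-0.015,"rx":0,"ry":0,"rz":0,"fingers":-0.8}
  squeeze: 25

```text
clock: 11.27
position: [0.4925, 0.4318, 0.0399]
eef_rot: [[-0.889, 0.458, -0.001], [0.458, 0.889, 0.001], [0.001, -0.0, -1.0]]
contact_force: [0.9, 0.6, 0.0]
opening: 0.387
```

```bash
python3 -c "
from plan import *
where();s=arm.get_state();print(s['position'],s['eef_rot'].round(3))
p=np.array(s['position']);d=(YAW-1.096)/4;T=tool
seq([(p+[0,0,.14],T(1.096)),([.43,.3,.2],T(1.096+d)),([.41,.14,.2],T(1.096+2*d)),([.42,.0,.2],T(1.096+3*d)),([.45,-.13,.2],T(YAW))])"
```

```text
tcp in viewer [-387.8  490.4   39.9] F viewer [0.3 1.  0. ] open mm 36.0 t 11.2667
[0.49247905 0.43182542 0.039866  ] [[-0.889  0.458 -0.001]
 [ 0.458  0.889  0.001]
 [ 0.001 -0.    -1.   ]]
xyz [ 1.e-03 -1.e-04 -7.e-01] r [-0.    -0.003 -0.003] rows 4
xyz [-0.0235 -0.729  -0.1007] r [0.    0.    0.864] rows 4
xyz [-0.5685 -0.5716  0.    ] r [0.    0.    0.865] rows 4
xyz [-0.6928 -0.1119  0.    ] r [0.    0.    0.865] rows 4
xyz [-0.607   0.2766  0.    ] r [0.    0.    0.865] rows 4
```

step_arm:
  commands:
    - {"x":0,"y":0,"z":-0.1,"rx":0,"ry":0,"rz":0,"fingers":-0.8}
    - {"x":0,"y":0,"z":-0.25,"rx":0,"ry":0,"rz":0,"fingers":-0.8}
    - {"x":0,"y":0,"z":-0.4,"rx":0,"ry":0,"rz":0,"fingers":-0.8}
    - {"x":0,"y":0,"z":-0.55,"rx":0,"ry":0,"rz":0,"fingers":-0.8}
    - {"x":0,"y":0,"z":-0.7,"rx":0,"ry":0,"rz":0,"fingers":-0.8}
    - {"x":0,"y":0,"z":-0.7,"rx":0,"ry":0,"rz":0,"fingers":-0.8}

```text
clock: 11.77
position: [0.4955, 0.4339, 0.188]
eef_rot: [[-0.889, 0.458, 0.007], [0.458, 0.889, 0.007], [-0.003, 0.01, -1.0]]
contact_force: [0.8, 0.9, -0.2]
opening: 0.387
```

step_arm:
  commands:
    - {"x":-0.006,"y":-0.18,"z":-0.1,"rx":0,"ry":0,"rz":0.22,"fingers":-0.8}
    - {"x":-0.012,"y":-0.36,"z":-0.1,"rx":0,"ry":0,"rz":0.43,"fingers":-0.8}
    - {"x":-0.018,"y":-0.55,"z":-0.1,"rx":0,"ry":0,"rz":0.65,"fingers":-0.8}
    - {"x":-0.024,"y":-0.73,"z":-0.1,"rx":0,"ry":0,"rz":0.865,"fingers":-0.8}
    - {"x":-0.024,"y":-0.73,"z":-0.1,"rx":0,"ry":0,"rz":0.865,"fingers":-0.8}
    - {"x":-0.024,"y":-0.73,"z":-0.1,"rx":0,"ry":0,"rz":0.865,"fingers":-0.8}

```text
clock: 12.27
position: [0.4314, 0.3, 0.2053]
eef_rot: [[-0.613, 0.79, 0.006], [0.79, 0.613, 0.006], [0.001, 0.008, -1.0]]
contact_force: [0.8, 0.3, -2.0]
opening: 0.387
```

step_arm:
  commands:
    - {"x":-0.14,"y":-0.14,"z":0,"rx":0,"ry":0,"rz":0.22,"fingers":-0.8}
    - {"x":-0.28,"y":-0.29,"z":0,"rx":0,"ry":0,"rz":0.43,"fingers":-0.8}
    - {"x":-0.43,"y":-0.43,"z":0,"rx":0,"ry":0,"rz":0.65,"fingers":-0.8}
    - {"x":-0.57,"y":-0.57,"z":0,"rx":0,"ry":0,"rz":0.865,"fingers":-0.8}
    - {"x":-0.57,"y":-0.57,"z":0,"rx":0,"ry":0,"rz":0.865,"fingers":-0.8}
    - {"x":-0.57,"y":-0.57,"z":0,"rx":0,"ry":0,"rz":0.865,"fingers":-0.8}

```text
clock: 12.77
position: [0.4121, 0.1388, 0.2043]
eef_rot: [[-0.223, 0.975, 0.007], [0.975, 0.223, 0.006], [0.005, 0.008, -1.0]]
contact_force: [0.7, 0.6, -3.7]
opening: 0.384
```

step_arm:
  commands:
    - {"x":-0.17,"y":-0.03,"z":0,"rx":0,"ry":0,"rz":0.22,"fingers":-0.8}
    - {"x":-0.35,"y":-0.06,"z":0,"rx":0,"ry":0,"rz":0.43,"fingers":-0.8}
    - {"x":-0.52,"y":-0.09,"z":0,"rx":0,"ry":0,"rz":0.65,"fingers":-0.8}
    - {"x":-0.69,"y":-0.11,"z":0,"rx":0,"ry":0,"rz":0.865,"fingers":-0.8}
    - {"x":-0.69,"y":-0.11,"z":0,"rx":0,"ry":0,"rz":0.865,"fingers":-0.8}
    - {"x":-0.69,"y":-0.11,"z":0,"rx":0,"ry":0,"rz":0.865,"fingers":-0.8}

```text
clock: 13.27
position: [0.4223, -0.001, 0.2035]
eef_rot: [[0.206, 0.979, 0.007], [0.979, -0.206, 0.007], [0.008, 0.005, -1.0]]
contact_force: [-0.6, 1.2, -2.2]
opening: 0.389
```

step_arm:
  commands:
    - {"x":-0.15,"y":0.07,"z":0,"rx":0,"ry":0,"rz":0.22,"fingers":-0.8}
    - {"x":-0.3,"y":0.14,"z":0,"rx":0,"ry":0,"rz":0.43,"fingers":-0.8}
    - {"x":-0.46,"y":0.21,"z":0,"rx":0,"ry":0,"rz":0.65,"fingers":-0.8}
    - {"x":-0.61,"y":0.277,"z":0,"rx":0,"ry":0,"rz":0.865,"fingers":-0.8}
    - {"x":-0.61,"y":0.277,"z":0,"rx":0,"ry":0,"rz":0.865,"fingers":-0.8}
    - {"x":-0.61,"y":0.277,"z":0,"rx":0,"ry":0,"rz":0.865,"fingers":-0.8}

```text
clock: 13.77
position: [0.4523, -0.1312, 0.2024]
eef_rot: [[0.596, 0.803, 0.006], [0.803, -0.596, 0.008], [0.01, 0.0, -1.0]]
contact_force: [-0.0, 0.7, -1.8]
opening: 0.384
```

```bash
cat > seat.py <<'E'
from plan import *
# cell frame (viewer-aligned) -> tool pose. Pivot = front lower foot edge at (px,pz) viewer mm, lean to front a
H=39.9; YS=-11.; DX=0.
def pose(px,pz,a,y=YS):
    Ra=Ro.from_euler('y',-a).as_matrix()      # top toward -x
    q=np.array([px,y,pz])+Ra@np.array([34.,0,H])
    return vw(*q),RV()@Ra@RV().T@tool(YAW)
def edge():
    s=arm.get_state();R=RV().T@np.array(s['eef_rot']);p=RV().T@(np.array(s['position'])-V)*1e3
    f=lambda x:p+R@np.array([0,x,H])   # tool y = cell x, tool z = -cell z
    print('front',f(-34).round(1),'mid',f(0).round(1),'rear',f(34).round(1),'lean',np.degrees(np.arcsin(-R[0,2]*-1)).round(1),'yawerr',np.degrees(np.arctan2(R[1,1],R[0,1])).round(2),'roll',np.degrees(R[1,2]).round(2))
    where()
E
python3 -c "
from seat import *
edge();seq([pose(-34,90,0),pose(-24,90,.2),pose(-24,45,.2)])"
```

```text
front [-121.1   13.4  162.5] mid [-87.1  13.2 162.6] rear [-53.1  13.  162.6] lean 0.0 yawerr -0.28 roll 0.57
tcp in viewer [-87.1  12.8 202.4] F viewer [-0.5  0.6 -1.8] open mm 35.7 t 13.7667
xyz [-0.1204  0.4359  0.3617] r [ 0.001 -0.02  -0.01 ] rows 3
xyz [ 0.      0.007  -0.0298] r [-0.4  0.  -0. ] rows 2
xyz [-0.     -0.0447  0.2205] r [0. 0. 0.] rows 2
```

```bash
python3 -c "
from seat import *
seq([pose(-34,90,0)]);seq([pose(-24,60,.22)],*pose(-34,90,0))"
```

```text
xyz [-0.1204  0.4359  0.3617] r [ 0.001 -0.02  -0.01 ] rows 3
xyz [-0.      0.0024  0.1177] r [-0.44  0.   -0.  ] rows 2
```

step_arm:
  commands:
    - {"x":-0.03,"y":0.11,"z":0.09,"rx":0,"ry":-0.02,"rz":-0.01,"fingers":-0.8}
    - {"x":-0.06,"y":0.22,"z":0.18,"rx":0,"ry":-0.02,"rz":-0.01,"fingers":-0.8}
    - {"x":-0.09,"y":0.33,"z":0.27,"rx":0,"ry":-0.02,"rz":-0.01,"fingers":-0.8}
    - {"x":-0.12,"y":0.436,"z":0.36,"rx":0,"ry":-0.02,"rz":-0.01,"fingers":-0.8}
    - {"x":-0.12,"y":0.436,"z":0.36,"rx":0,"ry":-0.02,"rz":-0.01,"fingers":-0.8}
    - {"x":-0.12,"y":0.436,"z":0.36,"rx":0,"ry":-0.02,"rz":-0.01,"fingers":-0.8}

```text
clock: 14.27
position: [0.5085, -0.1993, 0.1281]
eef_rot: [[0.588, 0.809, -0.003], [0.809, -0.588, 0.003], [0.0, -0.004, -1.0]]
contact_force: [-0.3, 0.3, -2.9]
opening: 0.386
```

```bash
python3 -c "
from seat import *
edge();seq([pose(-24,55,.22)])"
```

```text
front [-35.7  -9.1  88.3] mid [-1.7 -8.9 88.2] rear [32.3 -8.8 88. ] lean -0.2 yawerr 0.23 roll 0.0
tcp in viewer [ -1.6  -8.9 128.1] F viewer [-0.4  0.1 -2.9] open mm 35.9 t 14.2667
xyz [-0.0104  0.0107  0.1336] r [-0.448 -0.001  0.008] rows 2
```

step_arm:
  commands:
    - {"x":-0.01,"y":0.01,"z":0.04,"rx":-0.15,"ry":0,"rz":0,"fingers":-0.8}
    - {"x":-0.01,"y":0.01,"z":0.08,"rx":-0.3,"ry":0,"rz":0,"fingers":-0.8}
    - {"x":-0.01,"y":0.01,"z":0.12,"rx":-0.448,"ry":0,"rz":0,"fingers":-0.8}
    - {"x":-0.01,"y":0.01,"z":0.134,"rx":-0.448,"ry":0,"rz":0.005,"fingers":-0.8}
    - {"x":-0.01,"y":0.01,"z":0.134,"rx":-0.448,"ry":0,"rz":0.005,"fingers":-0.8}
    - {"x":-0.01,"y":0.01,"z":0.134,"rx":-0.448,"ry":0,"rz":0.005,"fingers":-0.8}

```text
clock: 14.77
position: [0.51, -0.2013, 0.1032]
eef_rot: [[0.589, 0.789, 0.177], [0.808, -0.575, -0.128], [0.001, 0.219, -0.976]]
contact_force: [-0.3, -0.1, -1.6]
opening: 0.387
```

```bash
python3 - <<'E'
from seat import *
edge();seq([pose(-24,36,.22)])
snap('scene','s6.png',(325,285,405,385),6)
k=lambda q:((proj('scene',vw(*q))-[325,285])*6).round(0)
Ra=Ro.from_euler('y',-.22).as_matrix();s=arm.get_state();print(s['eef_rot'].round(3))
p=RV().T@(np.array(s['position'])-V)*1e3;R=RV().T@np.array(s['eef_rot'])
for n,l in(('FL',[34,-34,H]),('FR',[-34,-34,H]),('BL',[34,34,H]),('BR',[-34,34,H])): print(n,k(p+R@np.array(l,float)))
print('home floor',[k((x,y,24)) for x,y in((-28,-47),(34,-47),(34,23),(-28,23))],'pin',k((-76,-11,62)))
E
```

```text
front [-23.5  -9.7  56.9] mid [ 9.6 -9.5 64.3] rear [42.8 -9.4 71.8] lean 12.6 yawerr 0.19 roll 0.11
tcp in viewer [  0.9  -9.6 103.2] F viewer [-0.2 -0.3 -1.6] open mm 36.0 t 14.7667
xyz [-0.007  -0.025   0.1014] r [ 0.001 -0.004  0.006] rows 1
[[ 0.589  0.788  0.178]
 [ 0.808 -0.575 -0.129]
 [ 0.001  0.22  -0.976]]
FL [229. 358.]
FR [209. 515.]
BL [413. 362.]
BR [401. 522.]
home floor [array([186., 571.]), array([357., 599.]), array([371., 435.]), array([207., 409.])] pin [ 74. 407.]
```

View pics/s6.png

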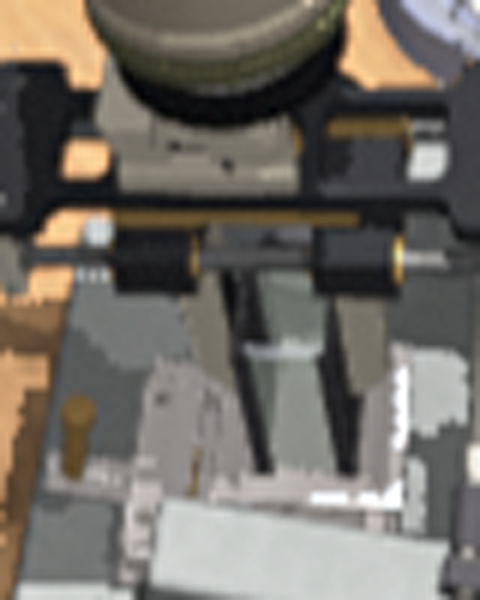

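```bash
python3 - <<'E'
from seat import *
s=arm.get_state()
k=lambda q:((proj('scene',vw(*q))-[325,285])*6).round(0)
p=RV().T@(np.array(s['position'])-V)*1e3;R=RV().T@np.array(s['eef_rot'])
c=lambda x,y,z:k(p+R@np.array([y*1.,x,H-z]))
for q in((-18,-24,5),(18,-24,5),(34,-34,5),(34,34,5),(-34,-34,5),(-34,34,5),(-18,-24,50)):print(q,c(*q), c(q[0],q[1]+4,q[2]))
for q in ((-30,-47,38),(-30,23,38),(-49,23,42),(-40,70,108),(-40,-70,108)):print(q,k(q))
E
```

```text
(-18, -24, 5) [255. 485.] [256. 475.]
(18, -24, 5) [356. 488.] [357. 478.]
(34, -34, 5) [399. 514.] [400. 504.]
(34, 34, 5) [411. 353.] [412. 344.]
(-34, -34, 5) [207. 507.] [209. 498.]
(-34, 34, 5) [227. 350.] [228. 341.]
(-18, -24, 50) [237. 410.] [239. 400.]
(-30, -47, 38) [184. 549.]
(-30, 23, 38) [205. 387.]
(-49, 23, 42) [155. 373.]
(-40, 70, 108) [207. 169.]
(-40, -70, 108) [161. 491.]
```

```bash
python3 -c "
from seat import *
seq([pose(-24,36,.22,-13)]);seq([pose(-24,30,.22,-13)])"
```

```text
xyz [-0.0159 -0.0299  0.1025] r [ 0.003 -0.004  0.005] rows 1
xyz [-0.0159 -0.0365  0.1318] r [ 0.003 -0.004  0.005] rows 1
```

step_arm:
  commands:
    - {"x":-0.016,"y":-0.005,"z":0.02,"rx":0,"ry":0,"rz":0.005,"fingers":-0.8}
    - {"x":-0.016,"y":-0.015,"z":0.05,"rx":0,"ry":0,"rz":0.005,"fingers":-0.8}
    - {"x":-0.016,"y":-0.025,"z":0.08,"rx":0,"ry":0,"rz":0.005,"fingers":-0.8}
    - {"x":-0.016,"y":-0.03,"z":0.1,"rx":0,"ry":0,"rz":0.005,"fingers":-0.8}
    - {"x":-0.016,"y":-0.03,"z":0.1,"rx":0,"ry":0,"rz":0.005,"fingers":-0.8}

```text
clock: 15.23
position: [0.5064, -0.2034, 0.0809]
eef_rot: [[0.592, 0.787, 0.175], [0.806, -0.578, -0.127], [0.001, 0.217, -0.976]]
contact_force: [-0.4, 0.3, -3.2]
opening: 0.389
```

```bash
python3 -c "
from seat import *
edge();seq([pose(-24,30,.22,-13)])"
```

```text
front [-25.3 -13.4  34.6] mid [  7.9 -13.4  41.9] rear [ 41.1 -13.4  49.3] lean 12.5 yawerr -0.01 roll 0.07
tcp in viewer [ -0.8 -13.4  80.9] F viewer [-0.5  0.  -3.2] open mm 36.2 t 15.2333
xyz [0.0021 0.0012 0.0234] r [-0.003 -0.002 -0.   ] rows 1
```

step_arm:
  commands:
    - {"x":0.002,"y":-0.002,"z":0.015,"rx":0,"ry":0,"rz":0,"fingers":-0.8}
    - {"x":0.002,"y":-0.004,"z":0.03,"rx":0,"ry":0,"rz":0,"fingers":-0.8}
    - {"x":0.002,"y":-0.004,"z":0.04,"rx":0,"ry":0,"rz":0,"fingers":-0.8}
    - {"x":0.002,"y":-0.004,"z":0.04,"rx":0,"ry":0,"rz":0,"fingers":-0.8}

```text
clock: 15.57
position: [0.5071, -0.2037, 0.0722]
eef_rot: [[0.592, 0.787, 0.175], [0.806, -0.578, -0.127], [0.001, 0.216, -0.976]]
contact_force: [-1.3, -1.5, -2.9]
opening: 0.382
```

```bash
python3 -c "
from seat import *
edge();seq([pose(-24,22,.22,-13)])"
```

```text
front [-24.7 -13.3  25.9] mid [  8.5 -13.3  33.2] rear [ 41.7 -13.3  40.6] lean 12.5 yawerr -0.01 roll 0.04
tcp in viewer [ -0.1 -13.3  72.2] F viewer [-0.1 -2.  -2.9] open mm 35.5 t 15.5667
xyz [ 0.0014 -0.0014  0.0194] r [-0.005 -0.001 -0.   ] rows 1
```

step_arm:
  commands:
    - {"x":-0.005,"y":-0.002,"z":0.008,"rx":-0.005,"ry":0,"rz":0,"fingers":-0.8}
    - {"x":-0.005,"y":-0.003,"z":0.016,"rx":-0.005,"ry":0,"rz":0,"fingers":-0.8}
    - {"x":-0.005,"y":-0.003,"z":0.018,"rx":-0.005,"ry":0,"rz":0,"fingers":-0.8}
    - {"x":-0.005,"y":-0.003,"z":0.018,"rx":-0.005,"ry":0,"rz":0,"fingers":-0.8}

```text
clock: 15.9
position: [0.5071, -0.2047, 0.0699]
eef_rot: [[0.591, 0.787, 0.177], [0.806, -0.577, -0.129], [0.001, 0.219, -0.976]]
contact_force: [-5.9, 1.3, 8.7]
opening: 0.382
```

```bash
python3 -c "
from seat import *
edge();seq([pose(-34,24,.22,-13.5)])"
```

```text
front [-23.9 -14.1  23.5] mid [  9.3 -14.1  31. ] rear [ 42.5 -14.1  38.5] lean 12.7 yawerr -0.01 roll 0.06
tcp in viewer [  0.6 -14.1  69.9] F viewer [-5.5 -2.5  8.7] open mm 35.6 t 15.9
xyz [ 0.003  -0.0487 -0.0132] r [ 0.002 -0.002 -0.   ] rows 1
```

step_arm:
  commands:
    - {"x":0,"y":-0.012,"z":-0.003,"rx":0,"ry":0,"rz":0,"fingers":-0.8}
    - {"x":0,"y":-0.024,"z":-0.006,"rx":0,"ry":0,"rz":0,"fingers":-0.8}
    - {"x":0,"y":-0.036,"z":-0.01,"rx":0,"ry":0,"rz":0,"fingers":-0.8}
    - {"x":0,"y":-0.048,"z":-0.013,"rx":0,"ry":0,"rz":0,"fingers":-0.8}
    - {"x":0,"y":-0.048,"z":-0.013,"rx":0,"ry":0,"rz":0,"fingers":-0.8}

```text
clock: 16.32
position: [0.4995, -0.1988, 0.0707]
eef_rot: [[0.591, 0.786, 0.179], [0.806, -0.577, -0.129], [0.002, 0.221, -0.975]]
contact_force: [4.4, -2.3, -3.2]
opening: 0.383
```

```bash
python3 -c "
from seat import *
edge();seq([pose(-38,24,.22,-13.5)])"
```

```text
front [-33.4 -13.8  24.3] mid [ -0.2 -13.8  31.8] rear [ 33.  -13.8  39.3] lean 12.8 yawerr -0.01 roll 0.09
tcp in viewer [ -9.  -13.9  70.7] F viewer [ 4.9  0.7 -3.2] open mm 35.7 t 16.3167
xyz [ 0.0018 -0.0225 -0.0031] r [ 0.006 -0.003 -0.   ] rows 1
```

step_arm:
  commands:
    - {"x":0,"y":-0.01,"z":-0.002,"rx":0,"ry":0,"rz":0,"fingers":-0.8}
    - {"x":0,"y":-0.02,"z":-0.003,"rx":0,"ry":0,"rz":0,"fingers":-0.8}
    - {"x":0,"y":-0.026,"z":-0.004,"rx":0,"ry":0,"rz":0,"fingers":-0.8}
    - {"x":0,"y":-0.026,"z":-0.004,"rx":0,"ry":0,"rz":0,"fingers":-0.8}

```text
clock: 16.65
position: [0.4961, -0.1963, 0.0711]
eef_rot: [[0.591, 0.786, 0.181], [0.806, -0.577, -0.131], [0.002, 0.223, -0.975]]
contact_force: [5.8, -3.6, -4.4]
opening: 0.386
```

```bash
python3 -c "
from seat import *
edge()
for a in (.15,.08,0): seq([pose(-38.5,24,a,-13.5)])"
```

```text
front [-37.5 -13.7  24.6] mid [ -4.4 -13.7  32.2] rear [ 28.8 -13.7  39.8] lean 12.9 yawerr -0.01 roll 0.1
tcp in viewer [-13.3 -13.8  71.1] F viewer [ 6.8  0.5 -4.4] open mm 35.9 t 16.65
xyz [0.0015 0.0091 0.0151] r [ 0.151 -0.004 -0.   ] rows 1
xyz [0.0015 0.0216 0.0285] r [ 0.291 -0.004  0.   ] rows 2
xyz [0.0014 0.0348 0.0448] r [ 0.451 -0.004  0.   ] rows 2
```

```bash
python3 -c "
from seat import *
for a in (.18,.14,.1,.06,.03,0): seq([pose(-39.2,24.2,a,-13.5)])"
```

```text
xyz [0.0015 0.0002 0.0079] r [ 0.091 -0.004 -0.   ] rows 1
xyz [0.0015 0.0077 0.0152] r [ 0.171 -0.004 -0.   ] rows 1
xyz [0.0015 0.015  0.0228] r [ 0.251 -0.004 -0.   ] rows 2
xyz [0.0015 0.0219 0.0307] r [ 0.331 -0.004  0.   ] rows 2
xyz [0.0015 0.0268 0.0368] r [ 0.391 -0.004  0.   ] rows 2
xyz [0.0014 0.0316 0.043 ] r [ 0.451 -0.004  0.   ] rows 2
```

step_arm:
  commands:
    - {"x":0.001,"y":0.0,"z":0.008,"rx":0.09,"ry":-0.004,"rz":0,"fingers":-0.8}
    - {"x":0.001,"y":0.008,"z":0.015,"rx":0.17,"ry":-0.004,"rz":0,"fingers":-0.8}
    - {"x":0.001,"y":0.015,"z":0.023,"rx":0.25,"ry":-0.004,"rz":0,"fingers":-0.8}
    - {"x":0.001,"y":0.022,"z":0.031,"rx":0.33,"ry":-0.004,"rz":0,"fingers":-0.8}
    - {"x":0.001,"y":0.027,"z":0.037,"rx":0.39,"ry":-0.004,"rz":0,"fingers":-0.8}
    - {"x":0.001,"y":0.031,"z":0.042,"rx":0.44,"ry":-0.004,"rz":0,"fingers":-0.8}
    - {"x":0.001,"y":0.031,"z":0.042,"rx":0.45,"ry":-0.004,"rz":0,"fingers":-0.8}

```text
clock: 17.23
position: [0.5042, -0.202, 0.0647]
eef_rot: [[0.592, 0.806, 0.002], [0.806, -0.592, -0.001], [0.0, 0.002, -1.0]]
contact_force: [4.9, -3.1, -3.3]
opening: 0.383
```

```bash
python3 -c "
from seat import *
edge();seq([pose(-34,24,0,-13.5)])"
```

```text
front [-37.3 -13.7  24.7] mid [ -3.3 -13.7  24.8] rear [ 30.7 -13.7  24.9] lean 0.1 yawerr -0.03 roll 0.0
tcp in viewer [ -3.3 -13.7  64.7] F viewer [ 5.8  0.5 -3.3] open mm 35.7 t 17.2333
xyz [0.0009 0.0167 0.0041] r [ 0.004 -0.    -0.001] rows 1
```

step_arm:
  commands:
    - {"x":0,"y":-0.004,"z":0.006,"rx":0.004,"ry":0,"rz":0,"fingers":-0.8}
    - {"x":0,"y":0.006,"z":0.008,"rx":0.004,"ry":0,"rz":0,"fingers":-0.8}
    - {"x":0,"y":0.014,"z":0.008,"rx":0.004,"ry":0,"rz":0,"fingers":-0.8}
    - {"x":0,"y":0.02,"z":0.008,"rx":0.004,"ry":0,"rz":0,"fingers":-0.8}
    - {"x":0,"y":0.02,"z":0.008,"rx":0.004,"ry":0,"rz":0,"fingers":-0.8}

```text
clock: 17.65
position: [0.5059, -0.2033, 0.0639]
eef_rot: [[0.592, 0.806, -0.004], [0.806, -0.592, 0.003], [-0.0, -0.005, -1.0]]
contact_force: [-11.4, 6.0, 15.2]
opening: 0.385
```

```bash
python3 -c "
from seat import *
edge();seq([pose(-34,24,0,-13.5)])"
```

```text
front [-35.5 -13.7  24.1] mid [ -1.5 -13.7  24. ] rear [ 32.5 -13.7  23.8] lean -0.3 yawerr -0.03 roll -0.01
tcp in viewer [ -1.3 -13.7  63.9] F viewer [-12.8  -1.9  15.2] open mm 35.8 t 17.65
xyz [ 0.0009  0.0063 -0.0001] r [-0.009  0.    -0.001] rows 1
```

step_arm:
  commands:
    - {"x":0,"y":0,"z":0,"rx":0,"ry":0,"rz":0,"fingers":-0.8}
    - {"x":0,"y":-0.003,"z":0,"rx":0,"ry":0,"rz":0,"fingers":-0.8}
    - {"x":0,"y":-0.003,"z":0,"rx":0,"ry":0,"rz":0,"fingers":0}
    - {"x":0,"y":-0.003,"z":0,"rx":0,"ry":0,"rz":0,"fingers":0.1}
    - {"x":0,"y":-0.003,"z":0,"rx":0,"ry":0,"rz":0,"fingers":0.2}
    - {"x":0,"y":-0.003,"z":0,"rx":0,"ry":0,"rz":0,"fingers":0.3}

```text
clock: 18.15
position: [0.5051, -0.2027, 0.0636]
eef_rot: [[0.592, 0.806, -0.004], [0.806, -0.592, 0.003], [-0.0, -0.005, -1.0]]
contact_force: [0.4, -0.2, -0.2]
opening: 0.617
```

```bash
python3 -c "
from seat import *
edge()"
```

```text
front [-36.4 -13.7  23.9] mid [ -2.4 -13.7  23.7] rear [ 31.6 -13.7  23.6] lean -0.3 yawerr -0.03 roll -0.02
tcp in viewer [ -2.2 -13.7  63.6] F viewer [ 0.4  0.1 -0.2] open mm 57.4 t 18.15
```

step_arm:
  commands:
    - {"x":0,"y":0,"z":-0.1,"rx":0,"ry":0,"rz":0,"fingers":0.3}
    - {"x":0,"y":0,"z":-0.25,"rx":0,"ry":0,"rz":0,"fingers":0.3}
    - {"x":0,"y":0,"z":-0.45,"rx":0,"ry":0,"rz":0,"fingers":0.3}
    - {"x":0,"y":0,"z":-0.6,"rx":0,"ry":0,"rz":0,"fingers":0.3}
    - {"x":0,"y":0,"z":-0.6,"rx":0,"ry":0,"rz":0,"fingers":-1}
    - {"x":0.22,"y":-0.37,"z":-0.6,"rx":0,"ry":0,"rz":0,"fingers":-1}
    - {"x":0.22,"y":-0.37,"z":-0.6,"rx":0,"ry":0,"rz":0,"fingers":-1}
    - {"x":0.22,"y":-0.37,"z":-0.6,"rx":0,"ry":0,"rz":0,"fingers":-1}

```text
clock: 18.82
position: [0.4694, -0.1191, 0.1826]
eef_rot: [[0.59, 0.807, -0.008], [0.807, -0.59, 0.006], [0.0, -0.01, -1.0]]
contact_force: [-0.7, 0.3, 0.6]
opening: 0.413
```

```bash
python3 -c "
from plan import *
where();seq([(vw(-76,30,45),tool(YAW))])"
```

```text
tcp in viewer [-80.4  32.6 182.6] F viewer [-0.7 -0.1  0.6] open mm 38.4 t 18.8167
xyz [-0.0133  0.0288  0.688 ] r [-0.02  -0.001  0.003] rows 4
```

step_arm:
  commands:
    - {"x":-0.013,"y":0.02,"z":0.15,"rx":-0.02,"ry":0,"rz":0,"fingers":-1}
    - {"x":-0.013,"y":0.02,"z":0.3,"rx":-0.02,"ry":0,"rz":0,"fingers":-1}
    - {"x":-0.013,"y":0.02,"z":0.5,"rx":-0.02,"ry":0,"rz":0,"fingers":-1}
    - {"x":-0.013,"y":0.02,"z":0.688,"rx":-0.02,"ry":0,"rz":0,"fingers":-1}
    - {"x":-0.013,"y":0.02,"z":0.688,"rx":-0.02,"ry":0,"rz":0,"fingers":-1}
    - {"x":-0.013,"y":0.02,"z":0.688,"rx":-0.02,"ry":0,"rz":0,"fingers":-1}

```text
clock: 19.32
position: [0.4678, -0.1219, 0.0432]
eef_rot: [[0.59, 0.807, -0.005], [0.807, -0.59, 0.002], [-0.001, -0.006, -1.0]]
contact_force: [0.9, -0.6, 1.0]
opening: 0.015
```

step_arm:
  commands:
    - {"x":-0.05,"y":0.005,"z":0,"rx":0,"ry":0,"rz":0,"fingers":-1}
    - {"x":-0.09,"y":0.005,"z":0,"rx":0,"ry":0,"rz":0,"fingers":-1}
    - {"x":-0.11,"y":0.005,"z":0,"rx":0,"ry":0,"rz":0,"fingers":-1}
    - {"x":-0.125,"y":0.005,"z":0,"rx":0,"ry":0,"rz":0,"fingers":-1}
    - {"x":-0.125,"y":0.005,"z":0,"rx":0,"ry":0,"rz":0,"fingers":-1}

```text
clock: 19.73
position: [0.4551, -0.1438, 0.0451]
eef_rot: [[0.591, 0.806, -0.001], [0.806, -0.591, 0.001], [0.0, -0.002, -1.0]]
contact_force: [1.2, 0.1, 0.5]
opening: 0.003
```

```bash
python3 -c "
from plan import *
where()"
```

```text
tcp in viewer [-77.4   4.2  45.1] F viewer [0.9 0.7 0.5] open mm 0.3 t 19.7333
```

step_arm:
  commands:
    - {"x":-0.01,"y":0.003,"z":0,"rx":0,"ry":0,"rz":0,"fingers":-1}
    - {"x":-0.02,"y":0.003,"z":0,"rx":0,"ry":0,"rz":0,"fingers":-1}
    - {"x":-0.028,"y":0.003,"z":0,"rx":0,"ry":0,"rz":0,"fingers":-1}
    - {"x":-0.028,"y":0.003,"z":0,"rx":0,"ry":0,"rz":0,"fingers":-1}

```text
clock: 20.07
position: [0.4545, -0.1449, 0.0453]
eef_rot: [[0.591, 0.806, 0.003], [0.806, -0.591, 0.008], [0.008, -0.002, -1.0]]
contact_force: [14.1, 20.3, -4.7]
opening: 0.009
```

step_arm:
  commands:
    - {"x":0.06,"y":0,"z":0,"rx":0,"ry":0,"rz":0,"fingers":-1}
    - {"x":0.06,"y":0,"z":-0.3,"rx":0,"ry":0,"rz":0,"fingers":-1}
    - {"x":0.2,"y":-0.1,"z":-0.6,"rx":0,"ry":0,"rz":0,"fingers":-1}
    - {"x":0.5,"y":-0.3,"z":-0.8,"rx":0,"ry":0,"rz":0,"fingers":-1}
    - {"x":0.9,"y":-0.6,"z":-0.8,"rx":0,"ry":0,"rz":0,"fingers":-1}
    - {"x":0.9,"y":-0.6,"z":-0.8,"rx":0,"ry":0,"rz":0,"fingers":-1}
    - {"x":0.9,"y":-0.6,"z":-0.8,"rx":0,"ry":0,"rz":0,"fingers":-1}
    - {"x":0.9,"y":-0.6,"z":-0.8,"rx":0,"ry":0,"rz":0,"fingers":-1}

```text
clock: 20.73
position: [0.4633, 0.0711, 0.2083]
eef_rot: [[0.592, 0.806, 0.005], [0.806, -0.592, 0.008], [0.009, -0.001, -1.0]]
contact_force: [1.1, 0.0, 0.4]
opening: 0.002
```

```bash
python3 - <<'E'
from plan import *
where()
snap('scene','s7.png');snap('top','t7.png')
s=cv2.imread('pics/full_s7.png');t=cv2.imread('pics/full_t7.png')
def c(im,x0,y0,w,h,k): return cv2.resize(im[y0:y0+h,x0:x0+w],None,fx=k,fy=k,interpolation=cv2.INTER_CUBIC)
cv2.imwrite('pics/c7.png',np.hstack([c(s,325,300,80,115,5),c(t,415,195,80,115,5)]))
ks=lambda q:((proj('scene',vw(*q))-[325,300])*5).round(0)
kt=lambda q:((proj('top',vw(*q))-[415,195])*5+[400,0]).round(0)
for q in((-18,-36,100),(18,-36,100),(18,12,100),(-18,12,100),(-34,22,29),(34,22,29),(-76,-12,62)):print(q,ks(q),kt(q))
E
```

```text
tcp in viewer [-197.9  182.4  208.3] F viewer [0.9 0.7 0.4] open mm 0.2 t 20.7333
(-18, -36, 100) [195. 284.] [649. 349.]
(18, -36, 100) [281. 297.] [689. 294.]
(18, 12, 100) [290. 203.] [614. 239.]
(-18, 12, 100) [207. 190.] [574. 294.]
(-34, 22, 29) [160. 260.] [517. 313.]
(34, 22, 29) [310. 283.] [590. 214.]
(-76, -12, 62) [ 62. 266.] [533. 412.]
```

View pics/c7.png

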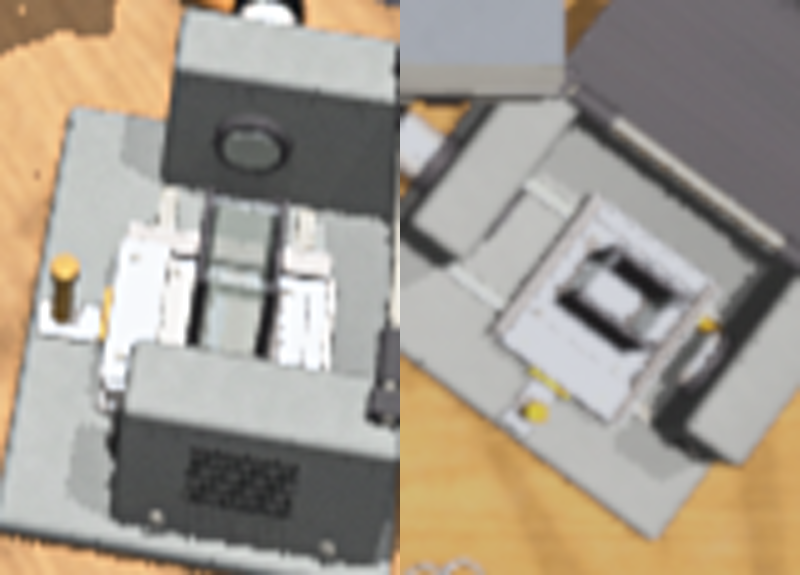

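```bash
python3 - <<'E'
from plan import *
s=cv2.imread('pics/full_s7.png');t=cv2.imread('pics/full_t7.png')
def c(im,x0,y0,w,h,k): return cv2.resize(im[y0:y0+h,x0:x0+w],None,fx=k,fy=k,interpolation=cv2.INTER_LANCZOS4)
f=lambda im:np.clip((im.astype(float)/255)**1.6*255,0,255).astype(np.uint8)
cv2.imwrite('pics/c8.png',np.hstack([f(c(s,345,330,50,60,8)),f(c(t,433,231,50,60,8))]))
ks=lambda q:((proj('scene',vw(*q))-[345,330])*8+3.5).round(0)
kt=lambda q:((proj('top',vw(*q))-[433,231])*8+[403.5,3.5]).round(0)
for n,q in (('box z100 F-',(-18,-36,100)),('F+',(-18,12,100)),('R-',(18,-36,100)),('R+',(18,12,100)),('foot F+',(-34,22,29)),('R+',(34,22,29)),('R-',(34,-46,29)),('F-',(-34,-46,29)),('ledge+',(-30,22,38)),('ledge-',(-30,-46,38)),('lip+',(34,22,30)),('lip-',(34,-46,30)),('pin',(-76,-12,62))):print(n,q,ks(q),kt(q))
E
```

```text
box z100 F- (-18, -36, 100) [156. 217.] [657. 274.]
F+ (-18, 12, 100) [174.  68.] [537. 186.]
R- (18, -36, 100) [293. 239.] [722. 186.]
R+ (18, 12, 100) [308.  88.] [602.  98.]
foot F+ (-34, 22, 29) [100. 179.] [446. 217.]
R+ (34, 22, 29) [340. 217.] [563.  57.]
R- (34, -46, 29) [322. 429.] [726. 176.]
F- (-34, -46, 29) [ 72. 388.] [608. 336.]
ledge+ (-30, 22, 38) [116. 163.] [458. 206.]
ledge- (-30, -46, 38) [ 89. 372.] [621. 326.]
lip+ (34, 22, 30) [341. 215.] [564.  57.]
lip- (34, -46, 30) [322. 427.] [726. 176.]
pin (-76, -12, 62) [-58. 189.] [472. 374.]
```

View pics/c8.png

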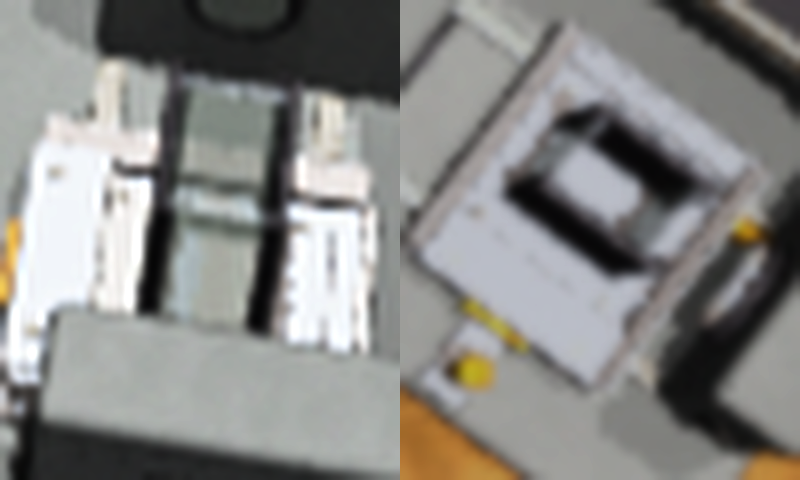

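The close-up agrees with the forces. The box stands square in the carriage, the pin stopped at the same place both times, and the hood is back. The arm is clear, so I'm handing in.

```bash
python3 -c "
from plan import *
where();print(arm.sign_off())"
```

```text
tcp in viewer [-199.   186.   210.1] F viewer [ 0.9 -0.5  0.8] open mm 0.5 t 20.8333
the job is handed in; nothing more can be done
None
```

The job is handed in at 20.8 s. No verdict was reported. The hood is open, the carriage is home and the cell appears to be seated. The exact front-to-back position is the one thing I could not confirm to the millimetre.

**What I did:**
- I pinched the bail and swung the hood to about 2.1 rad before letting go, and it fell back open. The later pictures show it lying behind the towers.
- I pushed the carriage home by its pin.
- I gripped the cell by its dark sides. The first grip was too shallow, so I gripped again deeper.
- I leaned the cell about 12.5°, pushed it under the ledge against the spring, stood it up and let the spring take it back to the lip.
- I then pushed the pin a second time to make sure the carriage was still home.

**Last checks:**
- **Foot height:** the underside read 24.0 mm high, level to 0.3°, and the cell looked square in the carriage.
- **Spring and lip:** the plunger force was 5–7 N, as expected. Moving the cell rearward met about 13 N, which I took as the lip because friction alone would hardly give that much.
- **Carriage:** the pin stopped at the same place both times, 3.0 mm in the viewer frame, under 17 and then 25 N.
- **Release:** the arm and fingers touched nothing at hand-in.

**What disagreed:**
- **Front to back:** the pictures and my viewer frame put the cell 1.5–3 mm towards the front of nominal. I put this down to calibration error and did not check it separately. The limit is 3 mm.
- **Along the light path:** before insertion, one picture suggested the cell sat about 4 mm further to +y than the grip implied. I shifted it about 4 mm to -y, and the side force while it went in stayed under about 3 N.

I did not measure the tweezers, ring clamp and emery stick again at the end. The arm's path stayed above them.

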